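# Clip the jar holder onto the laundry shelf

### The job

Push the loose white jar holder straight down over the two snap hooks on the shelf's mounting plate until both sides have clicked and it sits fully home, then stand the amber jar upright in it, lowering it to the bottom without dropping it. Leave the other things on the shelf where they are, and let go at the end.

Things in the scene. Friction and masses are not known exactly. Their poses are not given: they have to be found in the camera images.
- shelf: grey plastic shelf on feet, clamped to the far edge of the ledge, 340 mm (x) by 780 mm (y); origin on the ledge under its centre; its flat top, on which everything stands, is 40 mm above the origin, with a 12 mm lip along the far edge. Fixed; its axes are parallel to the world's.
- mount: white plastic plate screwed to the shelf, 70 mm (its x) by 130 mm (its y) by 6 mm thick; origin at the centre of its underside, z up. Two flexible snap hooks stand on it at y = +49.5 and -49.5 mm, tops 39 mm above the origin, barbs jutting outward (away from the centre). Pushing the holder down over both takes about 15 N in all. Fixed; its place and yaw vary.
- hook_a (a joint): bend of the hook at the mount's +y end, rad: 0 upright, positive bent inward (about 0.13 as a barb passes a slot), springs back to 0 when it clicks. Stem 13 mm wide (x), 4 mm thick (y); barb reaches 55 mm from the mount's centre, flat underside 29.5 mm above the mount's origin, sloping lead-in above.
- hook_b (a joint): the same for the hook at the mount's -y end, barb towards -y
- holder: white plastic clip-on jar holder, loose, about 50 g: upright tube 58 mm outside, 51 mm inside diameter, 34 mm high, open at both ends, with two flat slotted ears along its +y and -y axes. Origin at the centre of the tube's underside, z up. The tube is bare along x: grip it there, across 58 mm. Either way round fits. Home, its underside is 6 mm above the mount's origin, centres in line.
- ear_a (a point): point on the top face of the holder's +y ear, 55.5 mm from the holder's centre, 22 mm above its underside (28 mm above the mount's origin when home, 1.5 mm of play under the barb). The ear is 36 mm wide (x), 6 mm thick, reaches 59 mm out; its slot is 18 mm (x) by 10 mm (y), from 42 to 52 mm out.
- ear_b (a point): the same on the holder's -y ear
- jar: closed amber glass jar with a steel screw lid, 44 mm across the body up to a height of 64 mm, then narrowing a little to a lid 40 mm across, which is the top 16 mm of the 95 mm height; origin at the centre of its underside, z up; about 160 g. Standing in the clicked-in holder it rests on the mount's plate, 6 mm above the mount's origin, with 3.5 mm of play all round.
- brush: green nail brush, 95 x 40 x 35 mm, long side along its x axis, bristles down; origin at the centre of its underside. Bystander standing on the shelf; leave it alone.
- scoop: white plastic measuring scoop: round cup 42 mm across and 28 mm high with a flat handle along its -x axis to 75 mm from the cup's centre; origin at the centre of the cup's underside. Bystander standing on the shelf; leave it alone.
- tin: open round stainless steel tin holding wooden clothes pegs, 76 mm across, tin 65 mm high, pegs to about 76 mm; origin at the centre of its underside. Bystander standing on the shelf; leave it alone.
- squeeze_bottle: blue squeeze bottle, 52 mm across, 150 mm high; origin at the centre of its underside. Bystander standing on the shelf; leave it alone.
- soap: off-white bar of soap, 55 x 80 x 24 mm; origin at the centre of its underside. Bystander standing on the shelf; leave it alone.
- spool: wooden spool standing on end, 44 mm across, 40 mm high; origin at the centre of its underside. Bystander standing on the shelf; leave it alone.
Mind the look-alikes: they are no part of the job. There is more than one size of the jar; the job needs the middle-sized.

How it is judged:
By the outcome, as a careful person would: the job done as asked, in the order asked, and still so for the second after the job is handed in, with the robot touching nothing.
It also fails if it takes over 58 s, if anything falls off the work surface, if the arm or the gripper's body presses on something with over 40 N, if the wrist force passes 120 N, or if a joint passes its speed limit or range.

### The arm

A 7-joint arm with a two-finger parallel gripper is mounted at the origin on the work surface. World frame = base frame: x ahead of the robot, y to its left, z up, the work surface at z = 0. Lengths are in mm, angles in rad, forces in N, time in s.
With the tool pointing down it reaches from about 425 to 875 mm from the base axis. Payload 8.4 kg.
Tool frame: the origin (TCP) lies midway between the tips of the shut fingers; the grasp point (between the pads) lies bot.tcp_to_grasp behind it (bot.tcp_to_grasp is the distance from the TCP to the grasp point, in mm); z points along the fingers, y is the direction in which the jaws open and shut (so a half turn about z gives the same grasp; the last joint's range is limited). The gripper opens to 87 mm and grips with 3 to 60 N. Pads are 19 mm wide; open, the fingers measure 117 mm over their backs; the gripper's body (75 mm by 190 mm) begins 51 mm behind the grasp point.
Start: joints at [-0.099, 0.333, 0.04, 1.465, -0.013, 1.343, -0.059], TCP at [649.972, -0.012, 222.546] pointing down, gripper open.
Joint ranges: [-2.58, 2.58], [-0.38, 2.09], [-1.3, 1.39], [0.25, 2.4], [-1.5, 4.64], [0.08, 2.09], [-2.65, 2.65]. Speed limits (rad/s): [2.22, 2.22, 2.79, 2.79, 3.14, 3.14, 3.14].

### API

Orientations are given as [roll, pitch, yaw] about the fixed x, y, z axes, in that order (R = Rz(yaw) Ry(pitch) Rx(roll)).
In Python, from cell import status, cams, ticket, bot gives the robot as it stands.
- The arm moves only by the tool apply_moves, never from a script. Its argument "steps" is a list of rows, each an object of numbers: "rx", "ry", "rz": the turn, a rotation vector about the tool's x, y, z in degrees; "dx", "dy", "dz": the shift along the tool's x, y, z in cm; "gripper": the closure, from -1 (fully open) to 1 (shut), so that 0 is half open. In form: [{"rx": .., "ry": .., "rz": .., "dx": .., "dy": .., "dz": .., "gripper": ..}, ...]. A call has 1 to 5 rows; each row is the pose to reach, as a shift and turn from the pose measured when the call began, along the tool's axes at that moment; what a row does not reach only later rows make up. A row lasts 1/12 s, in which the tool goes at most 41.7 mm and 7.16 degrees, less where a joint would pass 70% of its speed; a pose out of reach is approached as far as the arm can. A call with a gripper value outside its range is refused whole. The fingers move at their own pace and stop on an object; the grip force is fixed at half the most. Time passes only in rows, so rows that repeat a pose let the fingers close. It gives the time, the measured TCP pose, the force and the opening at its end, in the units of the state.
- status.state(): the state, without advancing time (a new reading comes with each control period).
- cams.get_image(name): name is "scene" or "side" or "wrist"; returns (picture, depth): 400x640x3 uint8, blue, green, red; 400x640 float32, mm along the optical axis (not along the pixel's ray), 0 where there is no reading.
- cams.camera_info(name): a dict with "vfov" (degrees; the focal length in pixels is half the picture's height over the tangent of half this angle, whatever the lens; pixels are square), "cx", "cy" (the principal point, pixels), "R" (3x3) and "t" (3): a world point X has camera coordinates R X + t. Camera axes: x right, y down, z forward; pixel columns grow to the right and rows downward; lengths in mm; the calibration is good to about 2 mm. The wrist camera is an equidistant fisheye: a pixel r from the principal point sees the ray r / f radians off the axis. A picture is of the moment at which its call begins: read the wrist's pose just before it. camera_info takes no time and is no camera call; for the wrist camera it gives the pose at the moment of the call.
- ticket.sign_off(): hands the job in, once; it reports no verdict.
Trained networks look in the newest picture that a camera, given by its name, has taken for a name from the list of things; names that differ only in an ending like _2 or _b are one class to them, and where a whole thing is asked for, a point or a joint stands for the part that bears it (a point fixed in the world has none). Each returns a list of dicts, best first, with "confidence" (0 to 1); they miss things now and then, are a little off and sometimes report something else, mostly with a low value. They report only what shows in the picture. A call takes as long as a camera call. They do not tell look-alikes from the thing itself.
- cams.cut_out(camera, name): "pixels" (400x640 bool, what is visible of it) and "bbox" ([left, top, right, bottom] in pixels, round what is visible of it).
The state is a dict: "t": time; "joints": joint angles; "qvel": joint speeds; "joint_efforts": joint torques, N m; "ee_pos": TCP position; "orientation": TCP orientation; "wrist_force": force on the tool from outside, world axes, zero at the start; "ft_torque": the same for the moment, N m; "opening": finger opening in mm.
Only numpy, scipy, OpenCV 4.12 (cv2) and the standard library are available. Lean on these libraries where they do the work, as an engineer would, in place of code of your own. Each camera call takes 0.05 s, during which the arm holds its last target.

## Working session

There is one attempt and no reset: what is moved stays moved. The work goes in short steps, Python scripts to look and compute and a tool call to move; the robot and the scene stay as the last step left them, time stands still between calls to the robot, and variables do not carry over. Pictures are saved under pics/ and viewed, and the job is handed in when it is done.

Besides the shell and the picture viewer there is one more tool, called after "Call:" as name(argument=value, ...), one argument or row to a line, values as JSON. apply_moves: Moves the arm, as the interface text tells. Its arguments: {"type":"object","properties":{"steps":{"type":"array"}},"required":["steps"]}

```bash
ls; mkdir -p pics; python3 - <<'E'
from cell import status,cams,bot
import cv2,numpy as np
s=status.state();print({k:np.round(v,3) for k,v in s.items()});print(bot.tcp_to_grasp)
for n in ("scene","side","wrist"):
    i=cams.camera_info(n);print(n,i['vfov'],i['cx'],i['cy'],np.round(i['R'],3).tolist(),np.round(i['t'],1))
    p,d=cams.get_image(n);cv2.imwrite(f'pics/{n}0.png',p);np.save(f'pics/{n}0.npy',d)
E
```

```text
pics
{'t': np.float64(0.0), 'joints': array([-0.099,  0.334,  0.04 ,  1.466, -0.013,  1.343, -0.059]), 'qvel': array([ 0.   , -0.   , -0.001, -0.   ,  0.   ,  0.   , -0.002]), 'joint_efforts': array([ 1.0000e-03, -6.5635e+01,  1.3360e+00, -4.0380e+01, -6.0000e-02,
        4.5000e-02,  0.0000e+00]), 'ee_pos': array([ 6.49527e+02, -2.80000e-02,  2.21663e+02]), 'orientation': array([-3.14 ,  0.   ,  1.571]), 'wrist_force': array([ 0.357, -0.709,  0.757]), 'ft_torque': array([0.015, 0.033, 0.016]), 'opening': np.float64(86.941)}
18.700000000000003
scene 51.636876796236834 311.9818739855586 197.13490771792607 [[0.232, 0.973, 0.009], [0.662, -0.151, -0.734], [-0.712, 0.176, -0.679]] [-120.6 -300.4 1472.6]
side 55.23250911600566 322.1034572226364 200.72042768429571 [[-0.985, -0.171, -0.009], [-0.099, 0.614, -0.783], [0.139, -0.771, -0.622]] [494.4  99.8 911.9]
wrist 65.70646984690485 318.73896983704765 197.2909474281478 [[1.0, 0.002, -0.003], [0.002, -0.958, 0.287], [-0.002, -0.287, -0.958]] [-648.5  -37.2  392.5]
```

View pics/scene0.png

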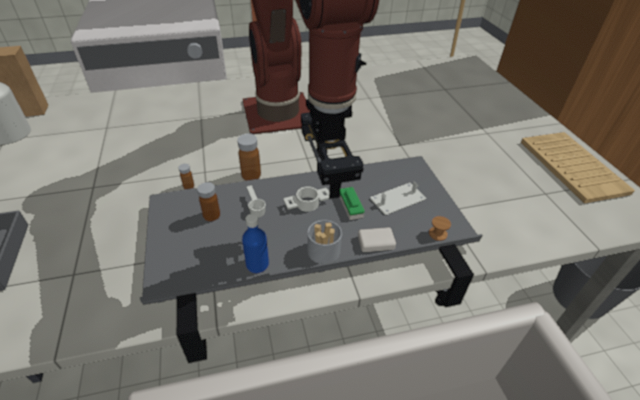

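View pics/side0.png

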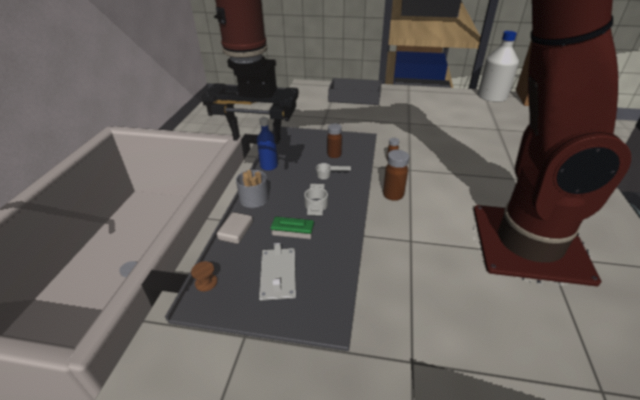

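View pics/wrist0.png

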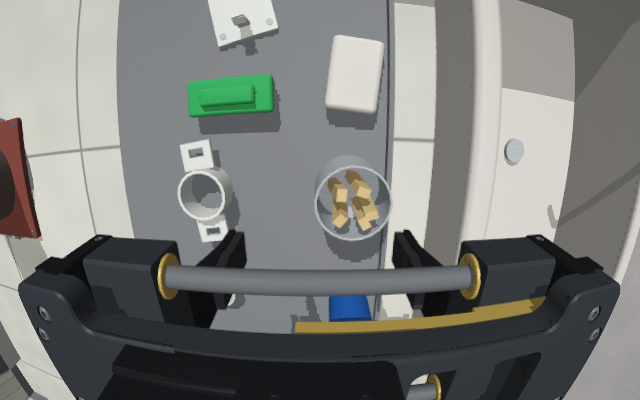

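```bash
cat > h.py <<'E'
import numpy as np,cv2
from cell import status,cams,bot
def cloud(n,d,info):
    H,W=d.shape;f=H/2/np.tan(np.radians(info['vfov'])/2)
    v,u=np.mgrid[0:H,0:W].astype(float);x=(u-info['cx']);y=(v-info['cy'])
    if n=='wrist':
        r=np.hypot(x,y);th=r/f;k=np.where(r>0,np.tan(th)/np.maximum(r,1e-9),1/f);a=x*k;b=y*k
    else: a=x/f;b=y/f
    P=np.stack([a*d,b*d,d],-1)
    R=np.array(info['R']);t=np.array(info['t'])
    Q=(P-t)@R
    Q[d<=0]=np.nan
    return Q
def proj(n,X,info):
    f=200/np.tan(np.radians(info['vfov'])/2)
    c=np.asarray(X)@np.array(info['R']).T+info['t']
    if n=='wrist':
        rr=np.hypot(c[...,0],c[...,1]);th=np.arctan2(rr,c[...,2]);k=f*th/np.maximum(rr,1e-9)
    else:k=f/c[...,2]
    return np.stack([info['cx']+c[...,0]*k,info['cy']+c[...,1]*k],-1)
def grab(n,tag=None):
    i=cams.camera_info(n);p,d=cams.get_image(n)
    if tag:cv2.imwrite(f'pics/{tag}.png',p)
    return p,d,i,cloud(n,d,i)
def circ(P):
    A=np.c_[2*P[:,:2],np.ones(len(P))];s=np.linalg.lstsq(A,(P[:,:2]**2).sum(1),rcond=None)[0]
    return s[0],s[1],np.sqrt(s[2]+s[0]**2+s[1]**2)
E
python3 - <<'E'
from h import *
for n in ("scene","side","wrist"):
    p,d,i,Q=grab(n)
    print('==',n)
    for nm in ["mount","holder","jar","brush","scoop","tin","squeeze_bottle","soap","spool"]:
        for o in cams.cut_out(n,nm):
            m=o['pixels'];q=Q[m];q=q[~np.isnan(q[:,0])]
            if len(q)<10: print(nm,o['confidence'],o['bbox'],len(q));continue
            lo,hi=np.percentile(q,[2,98],axis=0)
            print(nm,round(o['confidence'],2),o['bbox'],len(q),lo.round(),hi.round())
E
```

```text
== scene
mount 0.9 [373.2, 182.6, 425.7, 219.0] 1010 [510. 158.  38.] [598. 287.  73.]
holder 0.73 [356.4, 227.5, 396.6, 251.8] 729 [661.  73.  44.] [717. 147.  65.]
holder 0.59 [285.1, 186.9, 330.7, 211.6] 745 [491. -70.  37.] [548.  39.  74.]
holder 0.16 [410.3, 179.8, 416.3, 193.4] 49 [522. 265.  42.] [551. 276.  78.]
jar 0.83 [177.5, 166.2, 194.5, 190.1] 285 [ 326. -333.    5.] [ 354. -303.   74.]
jar 0.82 [196.1, 182.4, 218.6, 222.5] 700 [ 401. -287.   37.] [ 531. -237.  135.]
jar 0.58 [237.7, 135.6, 260.8, 181.5] 908 [ 308. -168.    6.] [ 357. -113.  131.]
brush 0.66 [338.3, 185.1, 364.4, 223.0] 525 [514.  73.  41.] [602. 111.  75.]
brush 0.64 [244.5, 187.6, 263.0, 216.3] 307 [ 459. -163.   39.] [ 544. -126.   69.]
scoop 0.76 [244.8, 184.8, 263.6, 216.0] 266 [ 458. -161.   42.] [ 544. -129.   69.]
tin 0.92 [307.3, 222.4, 343.1, 265.1] 1238 [647. -50.  43.] [721.  21. 113.]
squeeze_bottle 0.64 [241.2, 213.5, 270.1, 273.5] 1191 [ 643. -193.   39.] [ 714. -144.  190.]
soap 0.69 [355.7, 227.5, 396.4, 255.2] 776 [660.  73.  41.] [717. 149.  65.]
spool 0.66 [240.9, 213.3, 270.1, 276.
[... 1164 characters left out ...]
-140.  190.]
soap 0.95 [219.2, 213.1, 254.9, 242.0] 705 [656.  81.  45.] [709. 156.  66.]
spool 0.58 [193.4, 260.5, 217.7, 290.4] 569 [672. 252.  42.] [712. 291.  82.]
== wrist
mount 0.69 [208.9, 3.1, 277.9, 48.6] 2481 [528. 155.  44.] [599. 206.  77.]
holder 0.64 [177.5, 138.5, 231.3, 243.7] 2572 [493. -68.  45.] [547.  43.  76.]
brush 0.68 [186.4, 74.8, 274.9, 118.2] 3096 [511.  74.  64.] [600. 112.  77.]
scoop 0.55 [233.6, 297.8, 233.2, 298.7] 4
tin 0.59 [313.4, 155.0, 392.7, 239.9] 5203 [647. -48.  44.] [717.  25. 115.]
squeeze_bottle 0.74 [326.7, 295.5, 367.5, 321.6] 1021 [ 662. -162.   58.] [ 709. -141.  119.]
soap 0.84 [324.6, 33.5, 382.5, 114.9] 3820 [658.  76.  60.] [712. 151.  66.]
```

```bash
cat > m.py <<'E'
from h import *
def mount(Q,box=((490,140),(620,310))):
    q=Q.reshape(-1,3);q=q[~np.isnan(q[:,0])]
    b=(q[:,0]>box[0][0])&(q[:,0]<box[1][0])&(q[:,1]>box[0][1])&(q[:,1]<box[1][1])
    return q[b]
def holder(q,c,r=70):
    # q filtered points
    b=(np.hypot(q[:,0]-c[0],q[:,1]-c[1])<r)
    return q[b]
E
python3 - <<'E'
from m import *
tot={}
for n in ("scene","side","wrist"):
    p,d,i,Q=grab(n)
    if n=='scene':
        cv2.imwrite('pics/jarcrop.png',cv2.resize(p[120:230,160:280],None,fx=5,fy=5,interpolation=cv2.INTER_CUBIC))
    q=Q.reshape(-1,3);q=q[~np.isnan(q[:,0])]
    h=q[np.hypot(q[:,0]-520,q[:,1]+15)<72]
    rim=h[(h[:,2]>72)&(h[:,2]<78)]
    ear=h[(h[:,2]>58)&(h[:,2]<66)&(np.hypot(h[:,0]-520,h[:,1]+15)>34)]
    print(n,'rim',len(rim),np.round(circ(rim),1),'ears',len(ear))
    if len(ear)>10:
        e=ear[:,:2];rr=cv2.minAreaRect(e.astype(np.float32));print(rr)
    mm=mount(Q);top=mm[(mm[:,2]>44)&(mm[:,2]<50)];hk=mm[mm[:,2]>68]
    print('plate',len(top),cv2.minAreaRect(top[:,:2].astype(np.float32)),np.median(top[:,2]))
    for s in (1,-1):
        k=hk[(hk[:,1]-222)*s>0]
        if len(k): print(' hook',len(k),k.mean(0).round(1),k.min(0).round(1),k.max(0).round(1))
    j=q[np.hypot(q[:,0]-510,q[:,1]+262)<45]
    lid=j[j[:,2]>125]
    if len(lid)>5: print('jar lid',len(lid),np.round(circ(lid[lid[:,2]>120]),1),lid.min(0),lid.max(0))
E
```

```text
scene rim 52 [520.2 -14.3  27.1] ears 170
((519.8504638671875, -13.967788696289062), (40.28093338012695, 118.58424377441406), 6.3333539962768555)
plate 563 ((556.210205078125, 221.09713745117188), (70.04448699951172, 130.8465118408203), 14.710561752319336) 45.24515618347247
 hook 18 [545.9 268.8  73.6] [538.1 266.   68.3] [552.3 273.3  79.1]
 hook 23 [569.  172.1  74. ] [560.9 168.   68.8] [575.3 176.8  79.5]
jar lid 189 [ 511.6 -258.    15. ] [ 489.65782862 -277.31365314  125.09468531] [ 530.46767085 -238.82444133  137.09272899]
side rim 88 [518.7 -11.9  26.9] ears 171
((518.6703491210938, -12.508975982666016), (35.42091369628906, 119.74092864990234), 6.991293430328369)
plate 1538 ((555.3753051757812, 222.76675415039062), (69.94861602783203, 132.53428649902344), 14.615537643432617) 46.414538188625215
 hook 43 [543.  272.9  75.4] [536.1 269.   68.6] [549.6 277.4  81.3]
 hook 28 [566.9 176.3  75.3] [560.4 170.2  70.4] [573.5 179.   81.1]
jar lid 113 [ 508.  -254.7   15.8] [ 489.11845693 -281.76210786  125.28931493] [ 527.59752608 -233.78527528  136.98180735]
wrist rim 531 [519.3 -13.1  26.8] ears 1127
((518.2860717773438, -13.578277587890625), (37.47559356689453, 118.52588653564453), 7.125102996826172)
plate 2250 ((563.3789672851562, 188.47763061523438), (70.64474487304688, 61.74428176879883), 13.629790306091309) 46.96027158666611
 hook 136 [567.6 172.5  76.2] [560.2 168.   69. ] [574.4 178.3  81.4]
```

View pics/jarcrop.png

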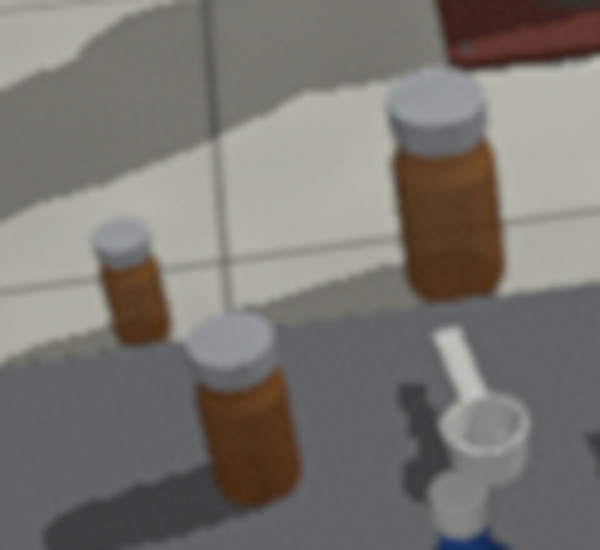

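Call:
apply_moves(
  steps=[
    {"dx":-0.3,"dy":-3.3,"dz":1.5,"rz":-2,"gripper":-1},
    {"dx":-0.7,"dy":-6.6,"dz":3,"rz":-4,"gripper":-1},
    {"dx":-1.0,"dy":-9.9,"dz":4.5,"rz":-6,"gripper":-1},
    {"dx":-1.3,"dy":-13.0,"dz":6,"rz":-7,"gripper":-1},
    {"dx":-1.3,"dy":-13.0,"dz":6,"rz":-7,"gripper":-1},
  ],
)

```text
schema error: expected keys rx, ry, rz, dx, dy, dz, gripper
```

```bash
cat > hold.py <<'E'
from m import *
import sys
p,d,i,Q=grab('wrist',sys.argv[1])
s=status.state();print(s['t'],s['ee_pos'].round(1) if hasattr(s['ee_pos'],'round') else s['ee_pos'],np.degrees(s['orientation']).round(2))
q=Q.reshape(-1,3);q=q[~np.isnan(q[:,0])]
h=q[np.hypot(q[:,0]-519,q[:,1]+13)<66]
rim=h[(h[:,2]>72)&(h[:,2]<78)&(np.hypot(h[:,0]-519,h[:,1]+13)<34)]
print('rim',len(rim),np.round(circ(rim),1),np.median(rim[:,2]))
ear=h[(h[:,2]>58)&(h[:,2]<66)&(np.hypot(h[:,0]-519,h[:,1]+13)>34)]
print(cv2.minAreaRect(ear[:,:2].astype(np.float32)))
E
python3 hold.py w1
```

```text
1.85 [650.   -0.  222.5] [-180.    0.   90.]
rim 528 [519.3 -13.1  26.8] 74.73136768191611
((518.5281372070312, -13.781230926513672), (37.65167999267578, 118.87445068359375), 7.343066692352295)
```

View pics/w1.png

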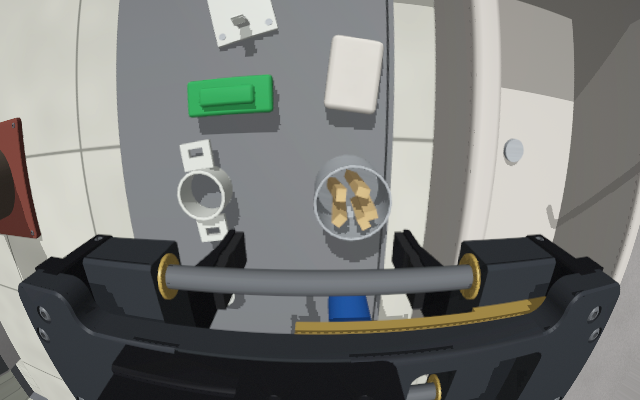

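All keys are required; the arm has not moved.

Call:
apply_moves(
  steps=[
    {"rx":0,"ry":0,"rz":-2,"dx":-0.3,"dy":-3.3,"dz":1.5,"gripper":-1},
    {"rx":0,"ry":0,"rz":-4,"dx":-0.7,"dy":-6.6,"dz":3,"gripper":-1},
    {"rx":0,"ry":0,"rz":-6,"dx":-1.0,"dy":-9.9,"dz":4.5,"gripper":-1},
    {"rx":0,"ry":0,"rz":-7,"dx":-1.3,"dy":-13.0,"dz":6,"gripper":-1},
    {"rx":0,"ry":0,"rz":-7,"dx":-1.3,"dy":-13.0,"dz":6,"gripper":-1},
  ],
)

```text
t: 2.27
ee_pos: [511.9, -14.1, 158.2]
orientation: [-3.132, -0.0, 1.693]
wrist_force: [1.1, 0.9, -0.3]
opening: 86.9
```

```bash
python3 hold.py w2
```

```text
2.3167 [516.  -13.6 160.7] [-1.7974e+02 -1.0000e-02  9.6970e+01]
rim 877 [518.4 -12.8  26.9] 74.55818797453959
((518.5369262695312, -13.653411865234375), (36.45003128051758, 117.8599853515625), 7.146683692932129)
```

View pics/w2.png

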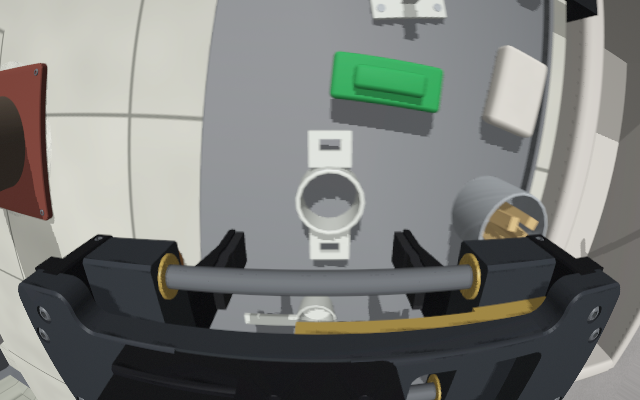

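Call:
apply_moves(
  steps=[
    {"rx":0,"ry":0,"rz":0,"dx":0,"dy":0.25,"dz":1,"gripper":-1},
    {"rx":0,"ry":0,"rz":0,"dx":0,"dy":0.25,"dz":3,"gripper":-1},
    {"rx":0,"ry":0,"rz":0,"dx":0,"dy":0.25,"dz":5,"gripper":-1},
    {"rx":0,"ry":0,"rz":0,"dx":0,"dy":0.25,"dz":6,"gripper":-1},
    {"rx":0,"ry":0,"rz":0,"dx":0,"dy":0.25,"dz":6,"gripper":-1},
  ],
)

```text
t: 2.73
ee_pos: [517.7, -13.2, 98.4]
orientation: [-3.134, -0.0, 1.692]
wrist_force: [-0.4, -0.8, 0.5]
opening: 87.0
```

```bash
cat > st.py <<'E'
from h import *
s=status.state();print(round(s['t'],2),np.round(s['ee_pos'],1),np.degrees(s['orientation']).round(2),'F',np.round(s['wrist_force'],1),'open',np.round(s['opening'],1),'qv',np.abs(s['qvel']).max().round(3))
E
python3 hold.py w3
```

```text
2.7833 [518.4 -13.2  99.9] [-1.7964e+02 -2.0000e-02  9.6970e+01]
rim 1407 [518.5 -12.7  26.9] 74.56023985361557
((517.4463500976562, -2.2574539184570312), (36.34143829345703, 95.61460876464844), 7.566418170928955)
```

Call:
apply_moves(
  steps=[
    {"rx":0,"ry":-0.4,"rz":0,"dx":0,"dy":0,"dz":2,"gripper":-1},
    {"rx":0,"ry":-0.4,"rz":0,"dx":0,"dy":0,"dz":4,"gripper":-1},
    {"rx":0,"ry":-0.4,"rz":0,"dx":0,"dy":0,"dz":5.2,"gripper":-1},
    {"rx":0,"ry":-0.4,"rz":0,"dx":0,"dy":0,"dz":5.6,"gripper":-1},
    {"rx":0,"ry":-0.4,"rz":0,"dx":0,"dy":0,"dz":5.6,"gripper":-1},
  ],
)

```text
t: 3.2
ee_pos: [518.4, -13.2, 44.0]
orientation: [-3.135, 0.007, 1.693]
wrist_force: [-0.2, 0.1, 0.5]
opening: 87.4
```

```bash
python3 hold.py w4; python3 st.py
```

```text
3.25 [518.9 -13.2  44.7] [-179.69    0.38   96.97]
rim 1979 [518.6 -12.6  26.9] 74.52111779817562
((515.1886596679688, -6.2565155029296875), (92.91754150390625, 102.37071228027344), 42.61399841308594)
3.25 [518.9 -13.2  44.7] [-179.69    0.38   96.97] F [0.  0.4 0.7] open 87.1 qv 0.017
```

View pics/w4.png

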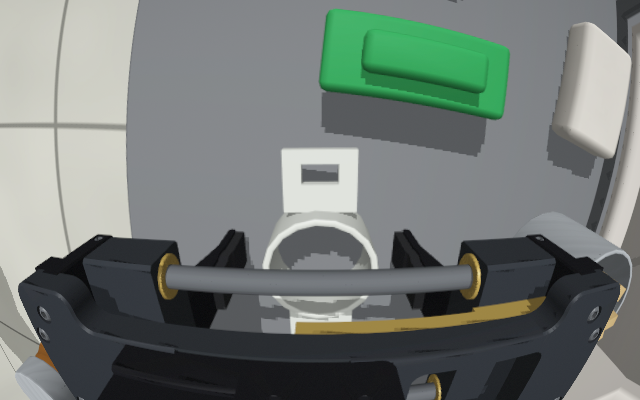

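Call:
apply_moves(
  steps=[
    {"rx":-0.3,"ry":0.4,"rz":0,"dx":0,"dy":0,"dz":0,"gripper":-1},
    {"rx":-0.3,"ry":0.4,"rz":0,"dx":0,"dy":0,"dz":0,"gripper":-1},
    {"rx":-0.3,"ry":0.4,"rz":0,"dx":0,"dy":0,"dz":0,"gripper":1},
    {"rx":-0.3,"ry":0.4,"rz":0,"dx":0,"dy":0,"dz":0,"gripper":1},
    {"rx":-0.3,"ry":0.4,"rz":0,"dx":0,"dy":0,"dz":0,"gripper":1},
  ],
)

```text
t: 3.67
ee_pos: [519.1, -13.2, 45.1]
orientation: [3.141, -0.0, 1.692]
wrist_force: [-1.1, -0.3, -0.1]
opening: 74.2
```

Call:
apply_moves(
  steps=[
    {"rx":0,"ry":0,"rz":0,"dx":0,"dy":0,"dz":0,"gripper":1},
    {"rx":0,"ry":0,"rz":0,"dx":0,"dy":0,"dz":0,"gripper":1},
    {"rx":0,"ry":0,"rz":0,"dx":0,"dy":0,"dz":0,"gripper":1},
    {"rx":0,"ry":0,"rz":0,"dx":0,"dy":0,"dz":0,"gripper":1},
    {"rx":0,"ry":0,"rz":0,"dx":0,"dy":0,"dz":0,"gripper":1},
  ],
)

```text
t: 4.08
ee_pos: [519.2, -13.2, 45.2]
orientation: [3.141, -0.0, 1.692]
wrist_force: [-0.3, -0.5, 1.6]
opening: 56.1
```

```bash
python3 st.py
```

```text
4.08 [519.2 -13.2  45.2] [ 1.7996e+02 -1.0000e-02  9.6960e+01] F [-0.3 -0.5  1.6] open 56.1 qv 0.003
```

Call:
apply_moves(
  steps=[
    {"rx":0,"ry":0,"rz":0,"dx":0,"dy":0,"dz":-0.5,"gripper":1},
    {"rx":0,"ry":0,"rz":0,"dx":0,"dy":0,"dz":-2,"gripper":1},
    {"rx":0,"ry":0,"rz":0,"dx":0,"dy":0,"dz":-4,"gripper":1},
    {"rx":0,"ry":0,"rz":0,"dx":0,"dy":0,"dz":-6,"gripper":1},
    {"rx":0,"ry":0,"rz":0,"dx":0,"dy":0,"dz":-7,"gripper":1},
  ],
)

```text
t: 4.5
ee_pos: [520.1, -13.2, 117.7]
orientation: [3.138, -0.0, 1.692]
wrist_force: [0.6, -0.3, 0.2]
opening: 56.1
```

```bash
python3 - <<'E'
from h import *
p,d,i,Q=grab('wrist','w5');grab('side','s5')
s=status.state();print(np.round(s['ee_pos'],1),s['opening'],s['wrist_force'])
E
```

```text
[520.4 -13.2 117. ] 56.39208298617238 [-0.22270191  1.33860105 -2.06654519]
```

View pics/w5.png

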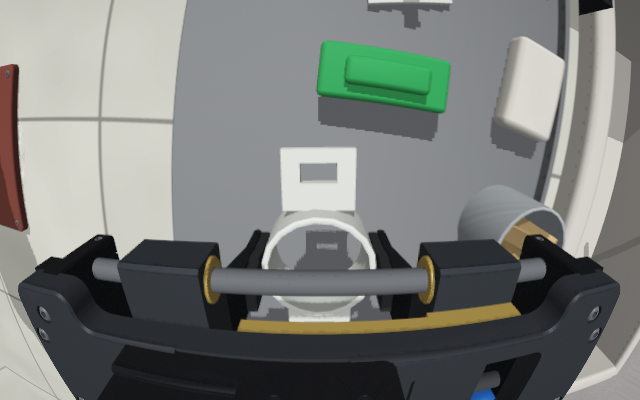

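Call:
apply_moves(
  steps=[
    {"rx":0,"ry":0,"rz":-2,"dx":2.6,"dy":0.8,"dz":0,"gripper":1},
    {"rx":0,"ry":0,"rz":-4,"dx":5.8,"dy":1.8,"dz":0,"gripper":1},
    {"rx":0,"ry":0,"rz":-6,"dx":9.3,"dy":3.0,"dz":0,"gripper":1},
    {"rx":0,"ry":0,"rz":-7.5,"dx":12,"dy":3.9,"dz":0,"gripper":1},
    {"rx":0,"ry":0,"rz":-7.5,"dx":12.9,"dy":4.1,"dz":0,"gripper":1},
  ],
)

```text
t: 5.02
ee_pos: [544.9, 125.3, 115.8]
orientation: [3.138, -0.002, 1.83]
wrist_force: [-0.5, -0.2, -1.0]
opening: 56.5
```

Call:
apply_moves(
  steps=[
    {"rx":0,"ry":0,"rz":0,"dx":0,"dy":0,"dz":0,"gripper":1},
    {"rx":0,"ry":0,"rz":0,"dx":0,"dy":0,"dz":0,"gripper":1},
    {"rx":0,"ry":0,"rz":0,"dx":0,"dy":0,"dz":0,"gripper":1},
  ],
)

```text
t: 5.27
ee_pos: [544.4, 123.8, 114.9]
orientation: [3.14, -0.001, 1.829]
wrist_force: [-0.3, -0.9, -0.3]
opening: 56.4
```

```bash
cat > rel.py <<'E'
from h import *
import sys
from scipy.spatial.transform import Rotation as Rn
s=status.state();p,d,i,Q=grab('wrist',sys.argv[1])
np.save('pics/%s.npy'%sys.argv[1],Q)
T=np.array(s['ee_pos']);R=Rn.from_euler('xyz',s['orientation']).as_matrix()
print('TCP',T.round(1),np.degrees(s['orientation']).round(2),np.round(s['opening'],1),np.round(s['wrist_force'],1))
q=Q.reshape(-1,3);q=q[~np.isnan(q[:,0])]
L=(q-T)@R   # tool coords
# holder: rim in tool z about  -(34-5.2)=-28.8
c=L[np.hypot(L[:,0],L[:,1])<70]
rim=c[(np.abs(c[:,2]+28.8)<2.5)&(np.hypot(c[:,0],c[:,1])<33)&(np.hypot(c[:,0],c[:,1])>23)]
print('rim tool',len(rim),np.round(circ(rim),2),np.median(rim[:,2]).round(2))
ear=c[(np.abs(c[:,2]+16.8)<2.5)&(c[:,0]>34)&(np.abs(c[:,1])<24)]
if len(ear)>30:print('ear tool',len(ear),cv2.minAreaRect(ear[:,:2].astype(np.float32)),ear[:,2].mean().round(2))
m=q[(q[:,0]>480)&(q[:,0]<640)&(q[:,1]>140)&(q[:,1]<310)]
pl=m[(m[:,2]>44)&(m[:,2]<49)]
if len(pl)>200:
    (cx,cy),wh,a=cv2.minAreaRect(pl[:,:2].astype(np.float32));print('plate',len(pl),(round(cx,1),round(cy,1)),np.round(wh,1),round(a,2),'z',np.median(pl[:,2]).round(1))
for sg in (1,-1):
    k=m[(m[:,2]>74)&(m[:,2]<82)&((m[:,1]-222)*sg>0)&(np.hypot(m[:,0]-556,m[:,1]-222)<60)&(np.hypot(m[:,0]-556,m[:,1]-222)>40)]
    if len(k)>8:
        r=cv2.minAreaRect(k[:,:2].astype(np.float32));print('hook',sg,len(k),k.mean(0).round(1),k[:,2].max().round(1),r)
E
python3 rel.py w6
```

```text
TCP [544.4 123.8 114.9] [ 1.7991e+02 -6.0000e-02  1.0479e+02] 56.4 [-0.3 -0.9 -0.3]
rim tool 2124 [ 0.83 -0.57 27.08] -29.23
ear tool 3158 ((46.6404914855957, -0.8132514953613281), (36.11793518066406, 25.35783576965332), 89.65251159667969) -17.54
plate 13688 (554.9, 222.4) [ 70.7 130.5] 14.18 z 46.8
hook 1 157 [542.5 270.2  78. ] 81.4 ((542.7107543945312, 271.1385803222656), (13.563377380371094, 7.062679767608643), 13.999802589416504)
hook -1 175 [567.4 174.2  77.8] 81.3 ((567.6221923828125, 173.7244415283203), (13.203696250915527, 7.279310703277588), 15.551305770874023)
```

View pics/w6.png

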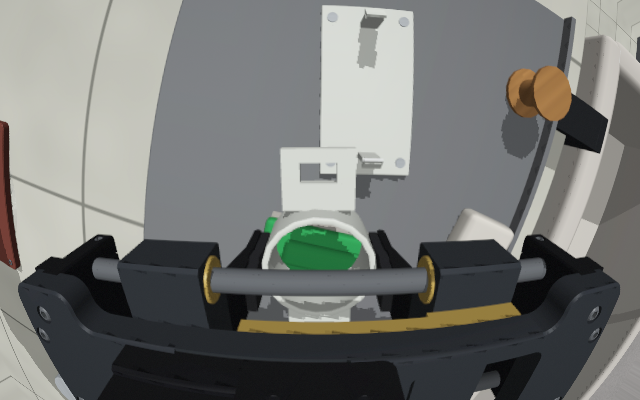

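Call:
apply_moves(
  steps=[
    {"rx":0,"ry":0,"rz":0.2,"dx":2.3,"dy":0.9,"dz":0,"gripper":1},
    {"rx":0,"ry":0,"rz":0.4,"dx":5,"dy":1.9,"dz":0,"gripper":1},
    {"rx":0,"ry":0,"rz":0.7,"dx":7.5,"dy":2.9,"dz":0,"gripper":1},
    {"rx":0,"ry":0,"rz":0.7,"dx":9.2,"dy":3.6,"dz":0,"gripper":1},
    {"rx":0,"ry":0,"rz":0.7,"dx":9.2,"dy":3.6,"dz":0,"gripper":1},
  ],
)

```text
t: 5.73
ee_pos: [555.8, 224.8, 115.4]
orientation: [3.139, -0.003, 1.818]
wrist_force: [-0.5, 0.6, -0.8]
opening: 56.6
```

Call:
apply_moves(
  steps=[
    {"rx":0,"ry":0,"rz":0,"dx":0,"dy":0,"dz":0,"gripper":1},
    {"rx":0,"ry":0,"rz":0,"dx":0,"dy":0,"dz":0,"gripper":1},
  ],
)

```text
t: 5.9
ee_pos: [556.0, 223.4, 115.2]
orientation: [3.139, -0.002, 1.817]
wrist_force: [0.1, 1.2, -1.1]
opening: 56.2
```

```bash
python3 rel.py w7
```

```text
TCP [556.  223.4 115.2] [ 1.7986e+02 -1.2000e-01  1.0410e+02] 56.2 [ 0.1  1.2 -1.1]
rim tool 2114 [ 0.83 -0.61 27.07] -29.2
ear tool 3155 ((46.656280517578125, -0.8740139007568359), (36.124351501464844, 25.37894630432129), 89.83304595947266) -17.5
plate 6658 (553.6, 227.7) [ 70.6 120. ] 14.08 z 46.9
hook 1 20 [541.5 274.3  74.4] 75.2 ((541.5455932617188, 274.4003601074219), (12.54223918914795, 0.7055433988571167), 14.150005340576172)
```

View pics/w7.png

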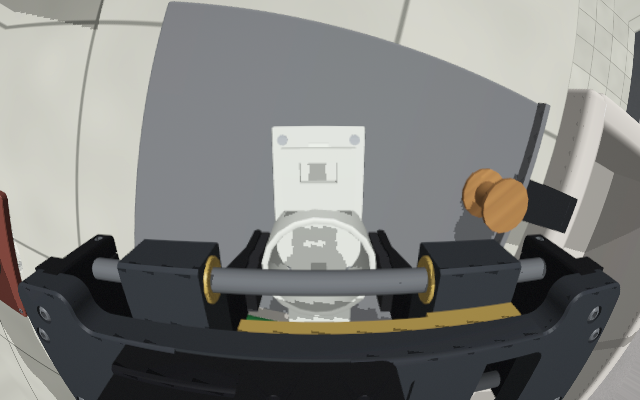

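Call:
apply_moves(
  steps=[
    {"rx":0.1,"ry":-0.1,"rz":0,"dx":-0.13,"dy":-0.06,"dz":1,"gripper":1},
    {"rx":0.1,"ry":-0.1,"rz":0,"dx":-0.13,"dy":-0.06,"dz":2.2,"gripper":1},
    {"rx":0.1,"ry":-0.1,"rz":0,"dx":-0.13,"dy":-0.06,"dz":3.2,"gripper":1},
    {"rx":0.1,"ry":-0.1,"rz":0,"dx":-0.13,"dy":-0.06,"dz":3.2,"gripper":1},
    {"rx":0.1,"ry":-0.1,"rz":0,"dx":-0.13,"dy":-0.06,"dz":3.2,"gripper":1},
  ],
)

```text
t: 6.37
ee_pos: [555.0, 221.1, 81.9]
orientation: [-3.14, 0.0, 1.816]
wrist_force: [0.1, -0.5, -1.1]
opening: 56.5
```

Call:
apply_moves(
  steps=[
    {"rx":0,"ry":0,"rz":0,"dx":0,"dy":0,"dz":0,"gripper":1},
    {"rx":0,"ry":0,"rz":0,"dx":0,"dy":0,"dz":0,"gripper":1},
  ],
)

```text
t: 6.53
ee_pos: [555.1, 221.1, 82.0]
orientation: [-3.14, 0.0, 1.816]
wrist_force: [-0.1, 0.5, -0.0]
opening: 56.2
```

```bash
python3 rel.py w8; python3 - <<'E'
from h import *
p=cv2.imread('pics/w8.png');cv2.imwrite('pics/w8c.png',cv2.resize(p[100:300,230:410],None,fx=3,fy=3,interpolation=cv2.INTER_CUBIC))
p,d,i,Q=grab('side');cv2.imwrite('pics/s8c.png',cv2.resize(p[200:320,220:340],None,fx=5,fy=5,interpolation=cv2.INTER_CUBIC))
E
```

```text
TCP [555.1 221.1  82. ] [-1.7991e+02  1.0000e-02  1.0406e+02] 56.2 [-0.1  0.5 -0. ]
rim tool 2131 [ 0.88 -0.62 27.07] -29.24
ear tool 3155 ((46.665245056152344, -0.8834915161132812), (36.140892028808594, 25.415870666503906), 89.81522369384766) -17.54
plate 8190 (555.0, 222.9) [ 70.2 130.1] 14.54 z 46.9
```

View pics/w8c.png

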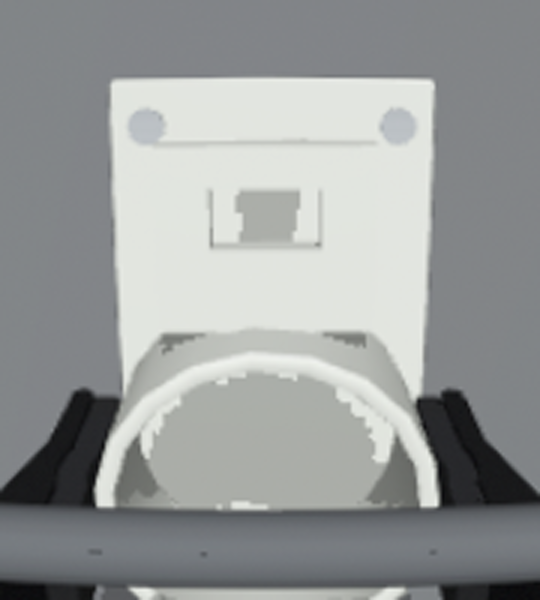

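View pics/s8c.png

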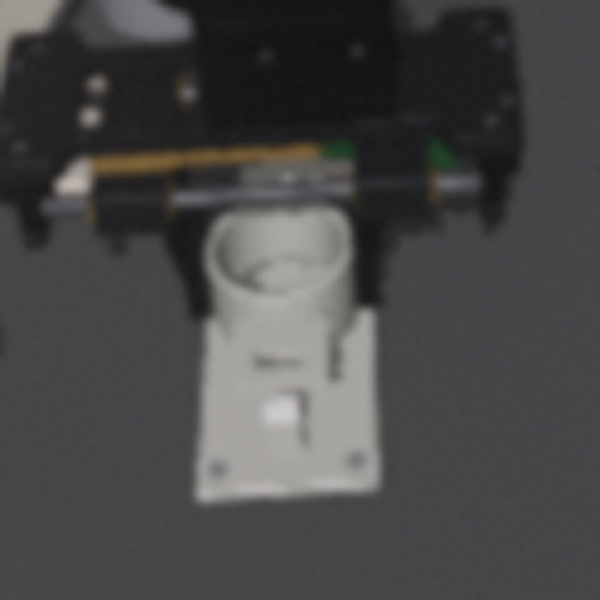

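Call:
apply_moves(
  steps=[
    {"rx":0,"ry":0,"rz":0,"dx":0.07,"dy":0.1,"dz":0,"gripper":1},
    {"rx":0,"ry":0,"rz":0,"dx":0.07,"dy":0.1,"dz":0.3,"gripper":1},
    {"rx":0,"ry":0,"rz":0,"dx":0.07,"dy":0.1,"dz":0.6,"gripper":1},
    {"rx":0,"ry":0,"rz":0,"dx":0.07,"dy":0.1,"dz":0.9,"gripper":1},
    {"rx":0,"ry":0,"rz":0,"dx":0.07,"dy":0.1,"dz":1.0,"gripper":1},
  ],
)

```text
t: 7.05
ee_pos: [555.7, 222.0, 71.5]
orientation: [-3.14, 0.0, 1.816]
wrist_force: [0.3, 0.2, -0.1]
opening: 55.8
```

Call:
apply_moves(
  steps=[
    {"rx":0,"ry":0,"rz":0,"dx":0,"dy":0,"dz":0,"gripper":1},
  ],
)

```text
t: 7.13
ee_pos: [555.4, 221.8, 71.1]
orientation: [-3.139, 0.0, 1.816]
wrist_force: [-0.1, -0.1, -0.5]
opening: 56.3
```

```bash
python3 rel.py w9; python3 - <<'E'
from h import *
p=cv2.imread('pics/w9.png');cv2.imwrite('pics/w9c.png',cv2.resize(p[100:300,230:410],None,fx=3,fy=3,interpolation=cv2.INTER_CUBIC))
E
```

```text
TCP [555.4 221.8  71.1] [-1.7985e+02  2.0000e-02  1.0406e+02] 56.3 [-0.1 -0.1 -0.5]
rim tool 2113 [ 0.85 -0.62 27.09] -29.22
ear tool 3160 ((46.64610290527344, -0.8512496948242188), (36.17573547363281, 25.42745590209961), 89.6509780883789) -17.52
plate 8680 (555.1, 222.9) [ 70.6 129.4] 14.2 z 46.9
hook 1 154 [543.2 269.2  79.4] 81.5 ((543.2680053710938, 269.1664733886719), (12.780984878540039, 3.0743532180786133), 14.140216827392578)
```

View pics/w9c.png

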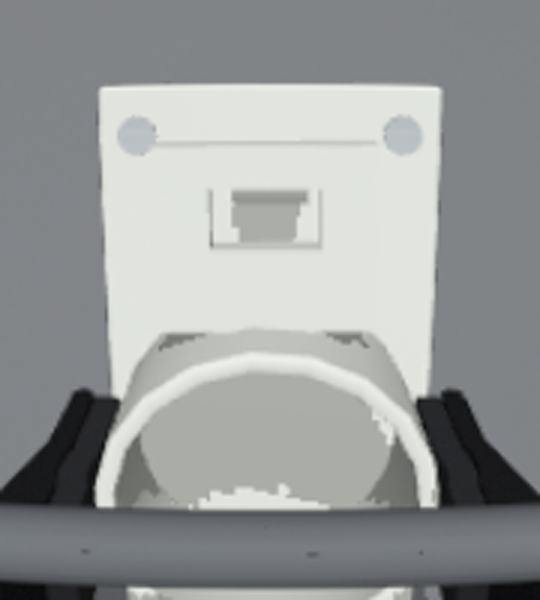

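Call:
apply_moves(
  steps=[
    {"rx":-0.1,"ry":0,"rz":0,"dx":0.02,"dy":0.05,"dz":0.3,"gripper":1},
    {"rx":-0.1,"ry":0,"rz":0,"dx":0.02,"dy":0.05,"dz":0.6,"gripper":1},
    {"rx":-0.1,"ry":0,"rz":0,"dx":0.02,"dy":0.05,"dz":0.9,"gripper":1},
    {"rx":-0.1,"ry":0,"rz":0,"dx":0.02,"dy":0.05,"dz":1.2,"gripper":1},
    {"rx":-0.1,"ry":0,"rz":0,"dx":0.02,"dy":0.05,"dz":1.4,"gripper":1},
  ],
)

```text
t: 7.6
ee_pos: [557.0, 223.0, 58.6]
orientation: [3.139, -0.0, 1.816]
wrist_force: [1.8, 1.0, 2.4]
opening: 56.5
```

```bash
python3 rel.py w10
```

```text
TCP [557.  223.   58.6] [ 1.7988e+02 -2.0000e-02  1.0407e+02] 56.5 [1.8 1.  2.4]
rim tool 2135 [ 0.74 -0.58 27.09] -29.28
ear tool 3448 ((46.655418395996094, -0.7635574340820312), (36.181365966796875, 25.34566307067871), 89.80862426757812) -17.76
plate 9231 (565.7, 225.1) [ 92.5 130.8] 14.17 z 46.9
hook 1 2931 [544.3 269.6  76.6] 81.7 ((544.7770385742188, 268.67327880859375), (36.26785659790039, 23.808191299438477), 13.506424903869629)
hook -1 215 [567.2 183.8  75.9] 77.1 ((566.3480224609375, 183.86817932128906), (35.722015380859375, 6.621574401855469), 15.840524673461914)
```

Call:
apply_moves(
  steps=[
    {"rx":0.1,"ry":0,"rz":0,"dx":-0.06,"dy":-0.1,"dz":0.2,"gripper":1},
    {"rx":0.1,"ry":0,"rz":0,"dx":-0.06,"dy":-0.1,"dz":0.4,"gripper":1},
    {"rx":0.1,"ry":0,"rz":0,"dx":-0.06,"dy":-0.1,"dz":0.6,"gripper":1},
    {"rx":0.1,"ry":0,"rz":0,"dx":-0.06,"dy":-0.1,"dz":0.75,"gripper":1},
    {"rx":0.1,"ry":0,"rz":0,"dx":-0.06,"dy":-0.1,"dz":0.85,"gripper":1},
  ],
)

```text
t: 8.07
ee_pos: [555.6, 222.1, 51.0]
orientation: [-3.141, -0.0, 1.817]
wrist_force: [-12.9, -4.8, 34.4]
opening: 56.5
```

```bash
python3 rel.py w11;  python3 - <<'E'
from h import *
p=cv2.imread('pics/w11.png');cv2.imwrite('pics/w11c.png',cv2.resize(p[100:300,230:410],None,fx=3,fy=3,interpolation=cv2.INTER_CUBIC))
E
```

```text
TCP [555.6 222.1  51. ] [-1.7995e+02 -1.0000e-02  1.0408e+02] 56.5 [-12.9  -4.8  34.4]
rim tool 2160 [ 0.85 -0.63 27.07] -29.35
ear tool 2995 ((46.7452507019043, -0.8664340972900391), (36.18572998046875, 25.488170623779297), 89.93486785888672) -17.72
plate 10101 (554.7, 224.4) [ 70.4 127.1] 14.36 z 46.9
hook 1 468 [542.4 270.8  77.6] 81.9 ((528.7015991210938, 251.43878173828125), (62.69231033325195, 12.48803424835205), 54.68207550048828)
```

View pics/w11c.png

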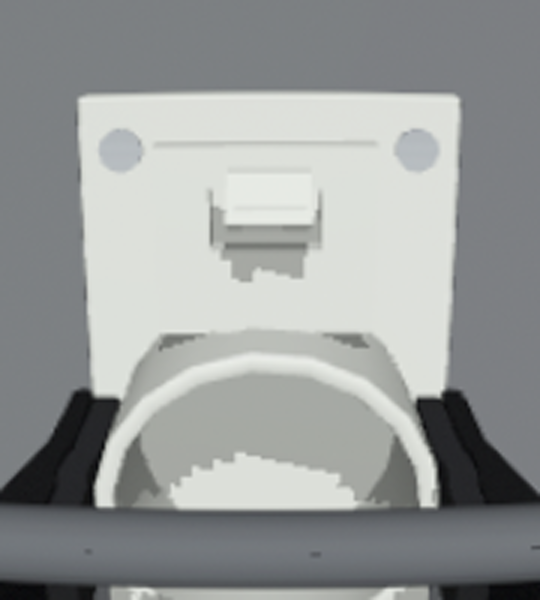

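Call:
apply_moves(
  steps=[
    {"rx":0,"ry":0,"rz":0,"dx":0,"dy":0,"dz":0.0,"gripper":1},
    {"rx":0,"ry":0,"rz":0,"dx":0,"dy":0,"dz":0.05,"gripper":1},
    {"rx":0,"ry":0,"rz":0,"dx":0,"dy":0,"dz":0,"gripper":1},
  ],
)

```text
t: 8.37
ee_pos: [555.4, 222.2, 51.2]
orientation: [-3.141, -0.0, 1.817]
wrist_force: [-0.8, 0.2, 4.2]
opening: 56.2
```

```bash
python3 rel.py w12;  python3 - <<'E'
from h import *
p,d,i,Q=grab('scene');cv2.imwrite('pics/sc12.png',cv2.resize(p[150:250,340:460],None,fx=6,fy=6,interpolation=cv2.INTER_CUBIC))
E
```

```text
TCP [555.4 222.2  51.2] [-1.7994e+02 -1.0000e-02  1.0409e+02] 56.2 [-0.8  0.2  4.2]
rim tool 2149 [ 0.77 -0.59 27.06] -29.29
ear tool 2967 ((46.638092041015625, -0.78704833984375), (36.28920364379883, 25.331235885620117), 89.80387878417969) -17.7
plate 10103 (554.7, 224.3) [ 70.6 126.9] 14.21 z 46.9
hook 1 474 [542.6 271.1  77.6] 81.4 ((528.4193115234375, 251.59913635253906), (62.72293472290039, 12.98657512664795), 54.38591384887695)
```

View pics/sc12.png

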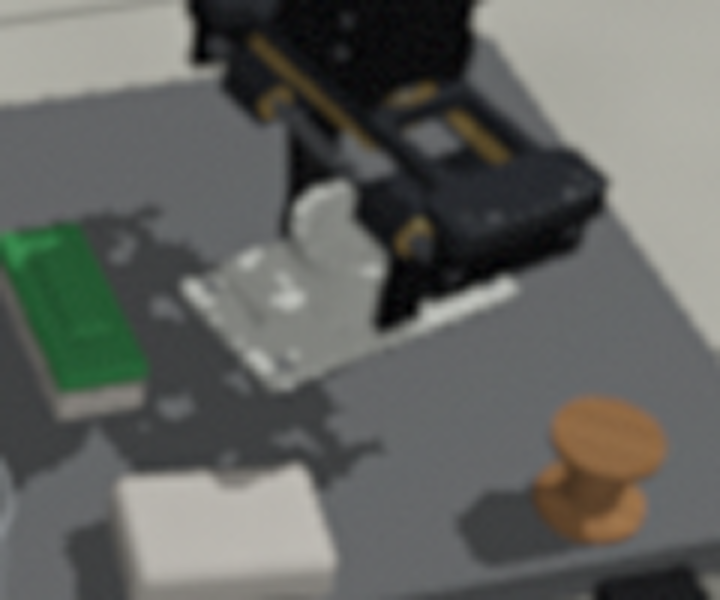

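Call:
apply_moves(
  steps=[
    {"rx":0,"ry":0,"rz":0,"dx":0,"dy":0,"dz":0,"gripper":-1},
    {"rx":0,"ry":0,"rz":0,"dx":0,"dy":0,"dz":0,"gripper":-1},
    {"rx":0,"ry":0,"rz":0,"dx":0,"dy":0,"dz":0,"gripper":-1},
    {"rx":0,"ry":0,"rz":0,"dx":0,"dy":0,"dz":0,"gripper":-1},
    {"rx":0,"ry":0,"rz":0,"dx":0,"dy":0,"dz":0,"gripper":-1},
  ],
)

```text
t: 8.88
ee_pos: [555.3, 221.9, 50.8]
orientation: [-3.14, 0.0, 1.817]
wrist_force: [0.6, 0.4, 0.4]
opening: 81.4
```

Call:
apply_moves(
  steps=[
    {"rx":0,"ry":0,"rz":0,"dx":0,"dy":0,"dz":0,"gripper":-1},
    {"rx":0,"ry":0,"rz":0,"dx":0,"dy":0,"dz":-2,"gripper":-1},
    {"rx":0,"ry":0,"rz":0,"dx":0,"dy":0,"dz":-5,"gripper":-1},
    {"rx":0,"ry":0,"rz":0,"dx":0,"dy":0,"dz":-8,"gripper":-1},
    {"rx":0,"ry":0,"rz":0,"dx":0,"dy":0,"dz":-11,"gripper":-1},
  ],
)

```text
t: 9.3
ee_pos: [555.1, 221.8, 161.8]
orientation: [-3.139, 0.0, 1.817]
wrist_force: [1.0, 1.2, -0.3]
opening: 86.9
```

Call:
apply_moves(
  steps=[
    {"rx":0,"ry":0,"rz":0,"dx":-3,"dy":0,"dz":0,"gripper":-1},
    {"rx":0,"ry":0,"rz":0,"dx":-6,"dy":0,"dz":0,"gripper":-1},
    {"rx":0,"ry":0,"rz":0,"dx":-9,"dy":0,"dz":0,"gripper":-1},
    {"rx":0,"ry":0,"rz":0,"dx":-11,"dy":0,"dz":0,"gripper":-1},
    {"rx":0,"ry":0,"rz":0,"dx":-11,"dy":0,"dz":0,"gripper":-1},
  ],
)

```text
t: 9.72
ee_pos: [583.1, 108.9, 161.9]
orientation: [-3.139, 0.003, 1.81]
wrist_force: [-0.4, -0.0, -0.6]
opening: 87.0
```

```bash
python3 - <<'E'
from h import *
s=status.state();print(s['t'],np.round(s['ee_pos'],1),np.degrees(s['orientation']).round(2))
p,d,i,Q=grab('wrist','w13')
uv=proj('wrist',np.array([555.,222,70]),i);print(uv);u,v=uv.astype(int)
cv2.imwrite('pics/w13c.png',cv2.resize(p[max(0,v-75):v+75,u-90:u+90],None,fx=4,fy=4,interpolation=cv2.INTER_CUBIC))
q=Q.reshape(-1,3);q=q[~np.isnan(q[:,0])]
th=np.radians(14.3);c=np.array([555.,222.3])
L=np.c_[(q[:,:2]-c)@np.array([[np.cos(th),-np.sin(th)],[np.sin(th),np.cos(th)]]),q[:,2]]
np.save('pics/L13.npy',L)
r=np.hypot(L[:,0],L[:,1])
rim=L[(r<32)&(r>22)&(abs(L[:,2]-80.5)<3)];print('rim',len(rim),np.round(circ(rim),2),np.median(rim[:,2]))
A=np.c_[rim[:,:2],np.ones(len(rim))];print('plane',np.linalg.lstsq(A,rim[:,2],rcond=None)[0])
for s in(1,-1):
    e=L[(abs(L[:,0])<17)&(L[:,1]*s>33)&(L[:,1]*s<58)&(abs(L[:,2]-68)<6)&(abs(L[:,0])>10)];print('ear',s,len(e),np.median(e[:,2]).round(2))
    k=L[(abs(L[:,0])<9)&(L[:,1]*s>40)&(L[:,1]*s<58)&(L[:,2]>71)];print('hook',s,len(k),np.percentile(k[:,:3],[2,50,98],axis=0).round(1).tolist() if len(k) else '')
E
```

```text
9.7167 [583.1 108.9 161.9] [-1.7986e+02  1.6000e-01  1.0369e+02]
[319.47545851  60.72546722]
rim 993 [-0.65 -0.53 26.88] 80.60935915536115
plane [-2.39321769e-03 -5.45613469e-03  8.05068451e+01]
ear 1 370 68.85
hook 1 93 [[-6.3, 46.7, 71.5], [0.0, 47.8, 78.8], [6.4, 50.3, 81.0]]
ear -1 481 68.86
hook -1 152 [[-6.4, -54.1, 72.7], [-0.1, -50.5, 77.8], [6.2, -47.3, 81.1]]
```

View pics/w13c.png

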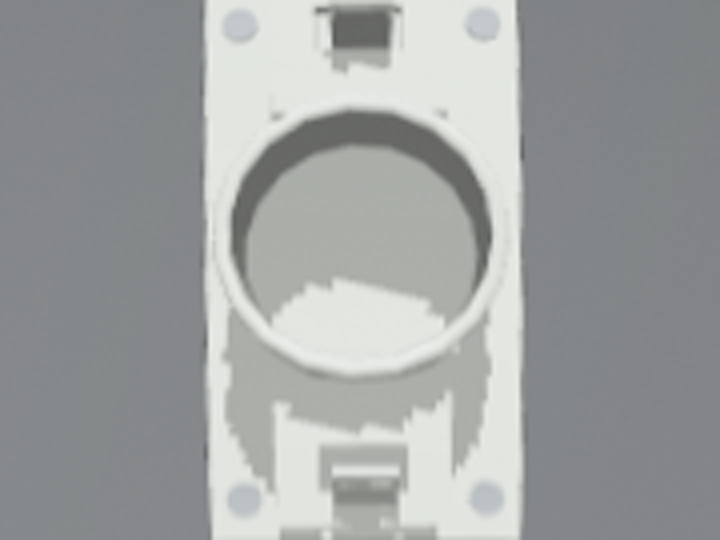

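Call:
apply_moves(
  steps=[
    {"rx":0,"ry":0,"rz":0,"dx":-3,"dy":-1.4,"dz":-1,"gripper":-1},
    {"rx":0,"ry":0,"rz":0,"dx":-6.4,"dy":-3,"dz":-2,"gripper":-1},
    {"rx":0,"ry":0,"rz":0,"dx":-9.8,"dy":-4.7,"dz":-3,"gripper":-1},
    {"rx":0,"ry":0,"rz":0,"dx":-13.2,"dy":-6.3,"dz":-4,"gripper":-1},
    {"rx":0,"ry":0,"rz":0,"dx":-16.6,"dy":-7.9,"dz":-4,"gripper":-1},
  ],
)

```text
t: 10.18
ee_pos: [545.9, -68.4, 204.4]
orientation: [3.141, 0.002, 1.814]
wrist_force: [0.4, -1.7, 0.3]
opening: 87.0
```

```bash
python3 st.py
```

```text
10.18 [545.9 -68.4 204.4] [1.7996e+02 9.0000e-02 1.0391e+02] F [ 0.4 -1.7  0.3] open 87.0 qv 0.842
```

Call:
apply_moves(
  steps=[
    {"rx":0,"ry":0,"rz":3,"dx":-3.3,"dy":-1.6,"dz":0,"gripper":-1},
    {"rx":0,"ry":0,"rz":6,"dx":-6.8,"dy":-3.3,"dz":0,"gripper":-1},
    {"rx":0,"ry":0,"rz":9,"dx":-10.3,"dy":-5,"dz":0,"gripper":-1},
    {"rx":0,"ry":0,"rz":12,"dx":-13.5,"dy":-6.6,"dz":0,"gripper":-1},
    {"rx":0,"ry":0,"rz":13.9,"dx":-15.3,"dy":-7.5,"dz":0,"gripper":-1},
  ],
)

```text
t: 10.6
ee_pos: [508.7, -238.5, 204.7]
orientation: [3.141, 0.003, 1.565]
wrist_force: [-0.1, -1.0, -0.1]
opening: 87.0
```

Call:
apply_moves(
  steps=[
    {"rx":0,"ry":0,"rz":0,"dx":0,"dy":0,"dz":0,"gripper":-1},
  ],
)

```text
t: 10.68
ee_pos: [507.4, -242.3, 204.7]
orientation: [3.141, 0.004, 1.558]
wrist_force: [-0.5, 0.3, 0.1]
opening: 86.9
```

```bash
cat > jar.py <<'E'
from h import *
import sys
s=status.state();print(round(s['t'],2),np.round(s['ee_pos'],1),np.degrees(s['orientation']).round(2))
p,d,i,Q=grab('wrist',sys.argv[1])
q=Q.reshape(-1,3);q=q[~np.isnan(q[:,0])]
l=q[(np.hypot(q[:,0]-509,q[:,1]+257)<35)]
top=l[l[:,2]>133.5];print('lid',len(top),np.round(circ(top),1),np.median(top[:,2]).round(1),cv2.minEnclosingCircle(top[:,:2].astype(np.float32)))
E
python3 jar.py w14
```

```text
10.68 [ 507.4 -242.3  204.7] [179.96   0.22  89.29]
lid 1804 [ 511.4 -253.8   15.4] 135.9 ((516.7679443359375, -254.4864044189453), 29.08820915222168)
```

View pics/w14.png

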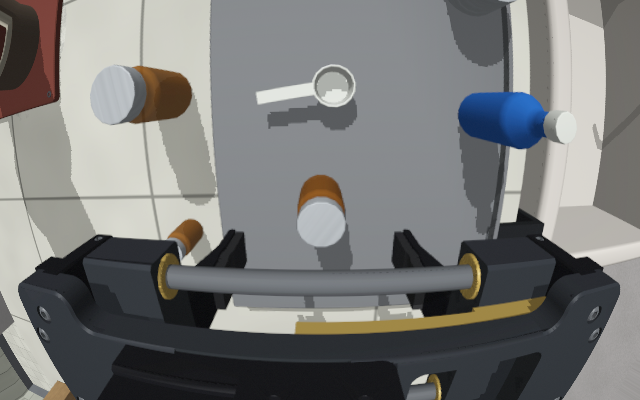

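Call:
apply_moves(
  steps=[
    {"rx":0,"ry":0,"rz":0,"dx":0,"dy":0,"dz":0,"gripper":-1},
    {"rx":0,"ry":0,"rz":0,"dx":0,"dy":0,"dz":0,"gripper":-1},
  ],
)

```text
t: 10.9
ee_pos: [508.8, -238.3, 204.5]
orientation: [3.141, 0.002, 1.564]
wrist_force: [0.5, -0.3, -0.6]
opening: 86.9
```

```bash
cat > jar.py <<'E'
from h import *
import sys
s=status.state();print(round(s['t'],2),np.round(s['ee_pos'],1),np.degrees(s['orientation']).round(2))
p,d,i,Q=grab('wrist',sys.argv[1])
q=Q.reshape(-1,3);q=q[~np.isnan(q[:,0])]
c=np.array([509,-257.])
for _ in range(8):
    l=q[(np.hypot(q[:,0]-c[0],q[:,1]-c[1])<26)&(abs(q[:,2]-135.8)<1.2)]
    c=np.median(l[:,:2],axis=0)
print(len(l),c.round(1),np.percentile(l,[1,99],axis=0).round(1).tolist(),np.median(l[:,2]), cv2.minEnclosingCircle(l[:,:2].astype(np.float32)))
E
python3 jar.py w15
```

```text
10.9 [ 508.8 -238.3  204.5] [1.7995e+02 1.3000e-01 8.9630e+01]
1574 [ 508.4 -256.6] [[489.9, -275.5, 134.7], [526.3, -238.7, 136.9]] 135.86075681410182 ((508.4140625, -257.27960205078125), 20.173839569091797)
```

Call:
apply_moves(
  steps=[
    {"rx":0,"ry":0,"rz":0,"dx":-1.5,"dy":-0.03,"dz":1,"gripper":-1},
    {"rx":0,"ry":0,"rz":0,"dx":-1.87,"dy":-0.03,"dz":3,"gripper":-1},
    {"rx":0,"ry":0,"rz":0,"dx":-1.87,"dy":-0.03,"dz":4.5,"gripper":-1},
    {"rx":0,"ry":0,"rz":0,"dx":-1.87,"dy":-0.03,"dz":5,"gripper":-1},
    {"rx":0,"ry":0,"rz":0,"dx":-1.87,"dy":-0.03,"dz":5,"gripper":-1},
  ],
)

```text
t: 11.37
ee_pos: [508.2, -255.3, 153.3]
orientation: [-3.14, 0.001, 1.567]
wrist_force: [0.8, 0.5, 0.2]
opening: 87.2
```

```bash
python3 jar.py w16
```

```text
11.37 [ 508.2 -255.3  153.3] [-1.7991e+02  6.0000e-02  8.9780e+01]
2562 [ 508.5 -256.3] [[490.1, -275.5, 134.7], [526.9, -238.7, 136.9]] 135.8517291177772 ((508.5733642578125, -256.9654846191406), 20.190319061279297)
```

View pics/w16.png

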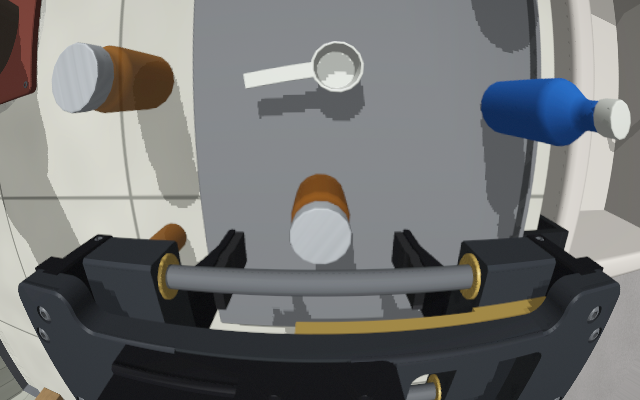

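Call:
apply_moves(
  steps=[
    {"rx":0,"ry":0,"rz":0,"dx":-0.15,"dy":0.03,"dz":1.5,"gripper":-1},
    {"rx":0,"ry":0,"rz":0,"dx":-0.15,"dy":0.03,"dz":3.5,"gripper":-1},
    {"rx":0,"ry":0,"rz":0,"dx":-0.15,"dy":0.03,"dz":5.5,"gripper":-1},
    {"rx":0,"ry":0,"rz":0,"dx":-0.15,"dy":0.03,"dz":6.8,"gripper":-1},
    {"rx":0,"ry":0,"rz":0,"dx":-0.15,"dy":0.03,"dz":7.1,"gripper":-1},
  ],
)

```text
t: 11.83
ee_pos: [508.8, -256.3, 82.4]
orientation: [-3.14, 0.001, 1.568]
wrist_force: [-0.1, 0.6, -0.1]
opening: 87.0
```

Call:
apply_moves(
  steps=[
    {"rx":0,"ry":0,"rz":0,"dx":0,"dy":0,"dz":0,"gripper":-1},
    {"rx":0,"ry":0,"rz":0,"dx":0,"dy":0,"dz":0,"gripper":-1},
  ],
)

```text
t: 12.0
ee_pos: [509.6, -256.1, 83.5]
orientation: [-3.141, 0.001, 1.569]
wrist_force: [-0.1, 0.2, 0.7]
opening: 87.1
```

```bash
python3 st.py
```

```text
12.0 [ 509.6 -256.1   83.5] [-1.7998e+02  6.0000e-02  8.9880e+01] F [-0.1  0.2  0.7] open 87.1 qv 0.009
```

Call:
apply_moves(
  steps=[
    {"rx":0,"ry":0,"rz":0,"dx":-0.08,"dy":-0.1,"dz":0.15,"gripper":-1},
    {"rx":0,"ry":0,"rz":0,"dx":-0.08,"dy":-0.1,"dz":0.15,"gripper":-1},
    {"rx":0,"ry":0,"rz":0,"dx":-0.08,"dy":-0.1,"dz":0.15,"gripper":1},
    {"rx":0,"ry":0,"rz":0,"dx":-0.08,"dy":-0.1,"dz":0.15,"gripper":1},
    {"rx":0,"ry":0,"rz":0,"dx":-0.08,"dy":-0.1,"dz":0.15,"gripper":1},
  ],
)

```text
t: 12.42
ee_pos: [508.7, -257.0, 82.3]
orientation: [3.141, 0.001, 1.569]
wrist_force: [0.6, 0.0, 0.9]
opening: 74.2
```

Call:
apply_moves(
  steps=[
    {"rx":0,"ry":0,"rz":0,"dx":0,"dy":0,"dz":0,"gripper":1},
    {"rx":0,"ry":0,"rz":0,"dx":0,"dy":0,"dz":0,"gripper":1},
    {"rx":0,"ry":0,"rz":0,"dx":0,"dy":0,"dz":0,"gripper":1},
    {"rx":0,"ry":0,"rz":0,"dx":0,"dy":0,"dz":0,"gripper":1},
    {"rx":0,"ry":0,"rz":0,"dx":0,"dy":0,"dz":0,"gripper":1},
  ],
)

```text
t: 12.83
ee_pos: [508.8, -257.0, 82.3]
orientation: [3.141, 0.001, 1.569]
wrist_force: [0.0, -0.5, -0.4]
opening: 43.3
```

Call:
apply_moves(
  steps=[
    {"rx":0,"ry":0,"rz":0,"dx":0,"dy":0,"dz":0,"gripper":1},
    {"rx":0,"ry":0,"rz":0,"dx":0,"dy":0,"dz":0,"gripper":1},
    {"rx":0,"ry":0,"rz":0,"dx":0,"dy":0,"dz":0,"gripper":1},
    {"rx":0,"ry":0,"rz":0,"dx":0,"dy":0,"dz":0,"gripper":1},
  ],
)

```text
t: 13.17
ee_pos: [508.8, -257.0, 82.3]
orientation: [3.141, 0.001, 1.569]
wrist_force: [1.0, -0.6, -0.7]
opening: 43.0
```

```bash
python3 st.py
```

```text
13.17 [ 508.8 -257.    82.3] [1.7999e+02 7.0000e-02 8.9880e+01] F [ 1.  -0.6 -0.7] open 43.0 qv 0.002
```

Call:
apply_moves(
  steps=[
    {"rx":0,"ry":0,"rz":0,"dx":0,"dy":0,"dz":-0.5,"gripper":1},
    {"rx":0,"ry":0,"rz":0,"dx":0,"dy":0,"dz":-2,"gripper":1},
    {"rx":0,"ry":0,"rz":0,"dx":0,"dy":0,"dz":-4.5,"gripper":1},
    {"rx":0,"ry":0,"rz":0,"dx":0,"dy":0,"dz":-7,"gripper":1},
    {"rx":0,"ry":0,"rz":0,"dx":0,"dy":0,"dz":-8.8,"gripper":1},
  ],
)

```text
t: 13.58
ee_pos: [509.0, -257.1, 172.6]
orientation: [3.14, 0.002, 1.569]
wrist_force: [0.6, -0.3, 0.2]
opening: 43.4
```

```bash
cat > jh.py <<'E'
from h import *
import sys
from scipy.spatial.transform import Rotation as Rn
s=status.state();p,d,i,Q=grab('wrist',sys.argv[1])
T=np.array(s['ee_pos']);R=Rn.from_euler('xyz',s['orientation']).as_matrix()
print(round(s['t'],2),'TCP',T.round(1),np.degrees(s['orientation']).round(2),'open',np.round(s['opening'],1),'F',np.round(s['wrist_force'],1))
q=Q.reshape(-1,3);q=q[~np.isnan(q[:,0])]
L=(q-T)@R
l=L[(np.hypot(L[:,0],L[:,1])<24)&(L[:,2]<-50)&(L[:,2]>-57)]
print('lid tool',len(l),np.percentile(l,[1,50,99],axis=0).round(1).tolist(),np.round(cv2.minEnclosingCircle(l[:,:2].astype(np.float32))[0],2))
th=np.radians(14.3);c=np.array([555.,222.3])
M=np.c_[(q[:,:2]-c)@np.array([[np.cos(th),-np.sin(th)],[np.sin(th),np.cos(th)]]),q[:,2]]
r=np.hypot(M[:,0],M[:,1])
rim=M[(r<33)&(r>22)&(abs(M[:,2]-80.5)<2.5)]
if len(rim)>50:
    a=np.array(circ(rim));w=c+np.array([a[0]*np.cos(th)-a[1]*np.sin(th),a[0]*np.sin(th)+a[1]*np.cos(th)]);print('tube',len(rim),a.round(2),'world',w.round(1), 'in tool',((np.r_[w,80]-T)@R).round(1))
E
python3 jh.py w17
```

```text
13.58 TCP [ 509.  -257.1  172.6] [1.7992e+02 1.0000e-01 8.9870e+01] open 43.4 F [ 0.6 -0.3  0.2]
lid tool 2779 [[-12.5, -20.4, -54.8], [-3.0, -0.7, -53.5], [19.2, 21.8, -50.2]] [-1.85  0.09]
```

View pics/w17.png

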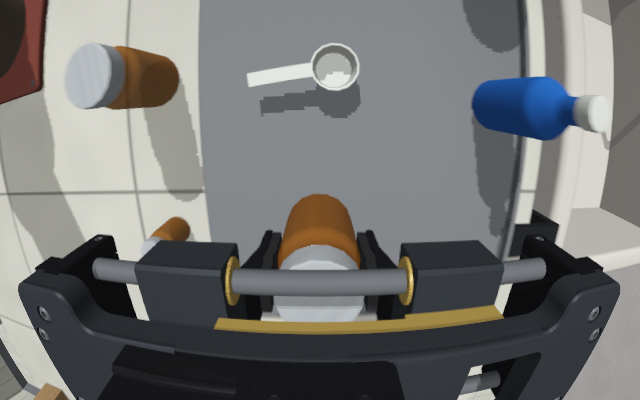

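Call:
apply_moves(
  steps=[
    {"rx":0,"ry":0,"rz":0,"dx":2.5,"dy":0.3,"dz":0,"gripper":1},
    {"rx":0,"ry":0,"rz":0,"dx":6,"dy":0.7,"dz":0,"gripper":1},
    {"rx":0,"ry":0,"rz":0,"dx":10,"dy":1.2,"dz":0,"gripper":1},
    {"rx":0,"ry":0,"rz":0,"dx":14,"dy":1.7,"dz":0,"gripper":1},
    {"rx":0,"ry":0,"rz":0,"dx":18,"dy":2.2,"dz":0,"gripper":1},
  ],
)

```text
t: 14.05
ee_pos: [532.7, -76.2, 175.7]
orientation: [3.136, 0.003, 1.568]
wrist_force: [1.7, 0.3, -0.9]
opening: 43.6
```

Call:
apply_moves(
  steps=[
    {"rx":0,"ry":0,"rz":0,"dx":4,"dy":0.5,"dz":0,"gripper":1},
    {"rx":0,"ry":0,"rz":0,"dx":8,"dy":1,"dz":0,"gripper":1},
    {"rx":0,"ry":0,"rz":0,"dx":12,"dy":1.5,"dz":0,"gripper":1},
    {"rx":0,"ry":0,"rz":0,"dx":15,"dy":1.9,"dz":0,"gripper":1},
    {"rx":0,"ry":0,"rz":0,"dx":17,"dy":2.2,"dz":0,"gripper":1},
  ],
)

```text
t: 14.47
ee_pos: [554.7, 98.2, 175.3]
orientation: [3.136, 0.002, 1.572]
wrist_force: [0.9, -0.0, -0.5]
opening: 43.0
```

Call:
apply_moves(
  steps=[
    {"rx":0,"ry":0,"rz":0,"dx":0,"dy":0,"dz":0,"gripper":1},
    {"rx":0,"ry":0,"rz":0,"dx":0,"dy":0,"dz":0,"gripper":1},
  ],
)

```text
t: 14.63
ee_pos: [554.3, 100.0, 175.1]
orientation: [3.137, 0.002, 1.575]
wrist_force: [-0.1, -0.9, -1.1]
opening: 43.2
```

```bash
python3 jh.py w18
```

```text
14.63 TCP [554.3 100.  175.1] [1.7972e+02 9.0000e-02 9.0250e+01] open 43.2 F [-0.1 -0.9 -1.1]
lid tool 2789 [[-12.5, -22.2, -54.8], [-3.0, -0.7, -53.4], [19.2, 21.3, -50.1]] [-2.07 -0.04]
tube 848 [-0.83 -0.47 26.91] world [554.3 221.6] in tool [1.218e+02 1.000e-01 9.490e+01]
```

View pics/w18.png

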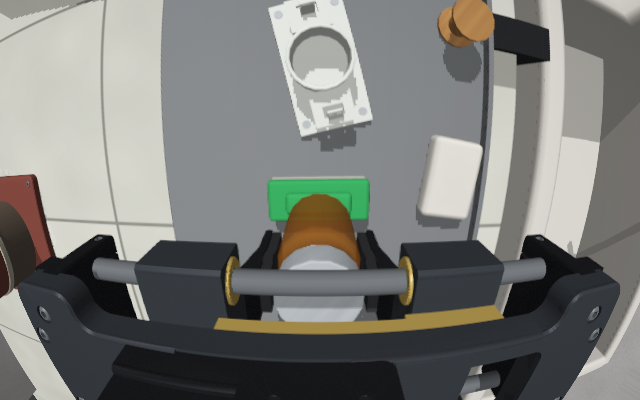

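Call:
apply_moves(
  steps=[
    {"rx":0.2,"ry":0,"rz":0,"dx":3,"dy":0.07,"dz":0,"gripper":1},
    {"rx":0.2,"ry":0,"rz":0,"dx":6.5,"dy":0.07,"dz":0,"gripper":1},
    {"rx":0.2,"ry":0,"rz":0,"dx":9.8,"dy":0.07,"dz":0,"gripper":1},
    {"rx":0.2,"ry":0,"rz":0,"dx":12.2,"dy":0.07,"dz":0.8,"gripper":1},
    {"rx":0.2,"ry":0,"rz":0,"dx":12.2,"dy":0.07,"dz":1.5,"gripper":1},
  ],
)

```text
t: 15.1
ee_pos: [554.3, 224.6, 159.8]
orientation: [3.14, -0.0, 1.577]
wrist_force: [-1.5, 1.4, -1.9]
opening: 43.0
```

Call:
apply_moves(
  steps=[
    {"rx":0,"ry":0,"rz":0,"dx":0,"dy":0,"dz":0,"gripper":1},
    {"rx":0,"ry":0,"rz":0,"dx":0,"dy":0,"dz":0,"gripper":1},
    {"rx":0,"ry":0,"rz":0,"dx":0,"dy":0,"dz":0,"gripper":1},
  ],
)

```text
t: 15.35
ee_pos: [554.9, 222.5, 160.1]
orientation: [3.139, 0.001, 1.574]
wrist_force: [-0.9, -0.4, -1.3]
opening: 43.2
```

```bash
python3 jh.py w19
```

```text
15.35 TCP [554.9 222.5 160.1] [1.7987e+02 4.0000e-02 9.0210e+01] open 43.2 F [-0.9 -0.4 -1.3]
lid tool 2794 [[-12.5, -22.0, -54.8], [-2.9, -0.7, -53.4], [19.2, 21.9, -50.2]] [-1.72  0.06]
tube 549 [-0.44  0.28 26.88] world [554.5 222.5] in tool [-0.  -0.6 80.1]
```

View pics/w19.png

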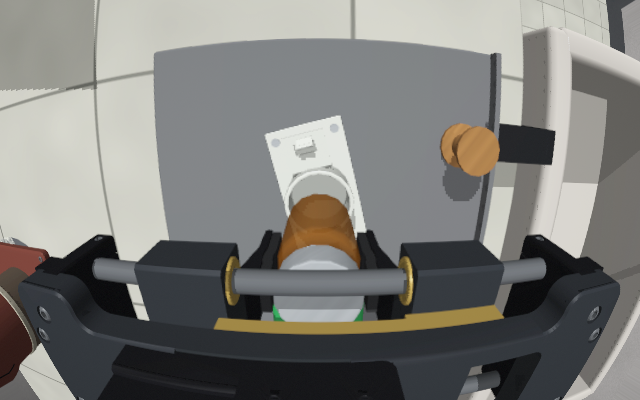

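Call:
apply_moves(
  steps=[
    {"rx":0.1,"ry":0,"rz":0,"dx":-0.03,"dy":-0.04,"dz":0.8,"gripper":1},
    {"rx":0.1,"ry":0,"rz":0,"dx":-0.03,"dy":-0.04,"dz":1.8,"gripper":1},
    {"rx":0.1,"ry":0,"rz":0,"dx":-0.03,"dy":-0.04,"dz":2.6,"gripper":1},
    {"rx":0.1,"ry":0,"rz":0,"dx":-0.03,"dy":-0.04,"dz":3,"gripper":1},
    {"rx":0.1,"ry":0,"rz":0,"dx":-0.03,"dy":-0.04,"dz":3,"gripper":1},
  ],
)

```text
t: 15.82
ee_pos: [553.8, 221.8, 128.5]
orientation: [-3.14, 0.002, 1.574]
wrist_force: [-0.7, -0.1, -1.9]
opening: 43.3
```

Call:
apply_moves(
  steps=[
    {"rx":0,"ry":0,"rz":0,"dx":0,"dy":0,"dz":0,"gripper":1},
  ],
)

```text
t: 15.9
ee_pos: [553.8, 221.8, 128.4]
orientation: [-3.14, 0.002, 1.574]
wrist_force: [-0.1, 0.8, -1.8]
opening: 43.2
```

```bash
python3 jh.py w20; python3 - <<'E'
from h import *
p=cv2.imread('pics/w20.png')[140:300,230:410]
s=grab('side')[0][200:320,220:340];c=grab('scene')[0][140:240,340:460]
cv2.imwrite('pics/c20.png',np.hstack([cv2.resize(x,(260,260),interpolation=cv2.INTER_CUBIC) for x in (p,s,c)]))
E
```

```text
15.9 TCP [553.8 221.8 128.4] [-1.799e+02  9.000e-02  9.020e+01] open 43.2 F [-0.1  0.8 -1.8]
lid tool 2773 [[-12.4, -19.8, -54.7], [-3.0, -0.7, -53.4], [19.2, 21.3, -50.2]] [-3.28  0.01]
tube 693 [-0.32  0.4  26.86] world [554.6 222.6] in tool [ 0.9  0.9 48.4]
```

View pics/c20.png

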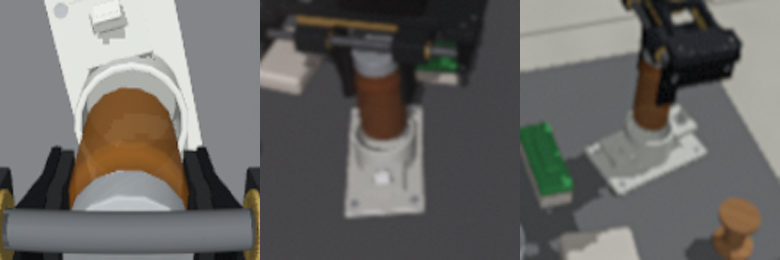

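Call:
apply_moves(
  steps=[
    {"rx":0,"ry":0,"rz":0,"dx":0.05,"dy":0.06,"dz":0.3,"gripper":1},
    {"rx":0,"ry":0,"rz":0,"dx":0.05,"dy":0.06,"dz":0.7,"gripper":1},
    {"rx":0,"ry":0,"rz":0,"dx":0.05,"dy":0.06,"dz":1.1,"gripper":1},
    {"rx":0,"ry":0,"rz":0,"dx":0.05,"dy":0.06,"dz":1.5,"gripper":1},
    {"rx":0,"ry":0,"rz":0,"dx":0.05,"dy":0.06,"dz":1.8,"gripper":1},
  ],
)

```text
t: 16.47
ee_pos: [554.2, 222.2, 109.9]
orientation: [-3.14, 0.002, 1.574]
wrist_force: [-1.0, -0.6, -1.4]
opening: 43.0
```

```bash
python3 jh.py w21
```

```text
16.47 TCP [554.2 222.2 109.9] [-1.7988e+02  1.0000e-01  9.0200e+01] open 43.0 F [-1.  -0.6 -1.4]
lid tool 2791 [[-12.6, -21.6, -54.7], [-3.1, -0.7, -53.4], [19.2, 21.9, -50.2]] [-2.47  0.02]
tube 802 [-0.14  0.54 26.62] world [554.7 222.8] in tool [ 0.6  0.6 29.9]
```

Jar's bottom is inside the tube with no contact force. Continue down to about 1.5 mm above the plate, then creep.

Call:
apply_moves(
  steps=[
    {"rx":-0.1,"ry":0,"rz":0,"dx":0.03,"dy":0.03,"dz":0.4,"gripper":1},
    {"rx":-0.1,"ry":0,"rz":0,"dx":0.03,"dy":0.03,"dz":0.9,"gripper":1},
    {"rx":-0.1,"ry":0,"rz":0,"dx":0.03,"dy":0.03,"dz":1.4,"gripper":1},
    {"rx":-0.1,"ry":0,"rz":0,"dx":0.03,"dy":0.03,"dz":1.8,"gripper":1},
    {"rx":-0.1,"ry":0,"rz":0,"dx":0.03,"dy":0.03,"dz":2.0,"gripper":1},
  ],
)

```text
t: 16.93
ee_pos: [553.9, 222.2, 88.5]
orientation: [-3.14, 0.002, 1.574]
wrist_force: [0.7, -0.7, -1.7]
opening: 43.1
```

Call:
apply_moves(
  steps=[
    {"rx":0,"ry":0,"rz":0,"dx":0,"dy":0,"dz":0.05,"gripper":1},
    {"rx":0,"ry":0,"rz":0,"dx":0,"dy":0,"dz":0.1,"gripper":1},
  ],
)

```text
t: 17.1
ee_pos: [553.9, 222.2, 88.3]
orientation: [-3.14, 0.002, 1.574]
wrist_force: [-4.2, -2.5, 10.3]
opening: 43.1
```

```bash
python3 st.py
```

```text
17.1 [553.9 222.2  88.3] [-1.799e+02  1.400e-01  9.020e+01] F [-4.2 -2.5 10.3] open 43.1 qv 0.003
```

Call:
apply_moves(
  steps=[
    {"rx":0,"ry":0,"rz":0,"dx":0,"dy":0,"dz":0,"gripper":1},
    {"rx":0,"ry":0,"rz":0,"dx":0,"dy":0,"dz":0,"gripper":1},
    {"rx":0,"ry":0,"rz":0,"dx":0,"dy":0,"dz":0,"gripper":0},
    {"rx":0,"ry":0,"rz":0,"dx":0,"dy":0,"dz":0,"gripper":-1},
    {"rx":0,"ry":0,"rz":0,"dx":0,"dy":0,"dz":0,"gripper":-1},
  ],
)

```text
t: 17.52
ee_pos: [554.1, 222.3, 88.3]
orientation: [-3.14, 0.002, 1.574]
wrist_force: [0.1, -0.1, -0.1]
opening: 50.1
```

Call:
apply_moves(
  steps=[
    {"rx":0,"ry":0,"rz":0,"dx":0,"dy":0,"dz":0,"gripper":-1},
    {"rx":0,"ry":0,"rz":0,"dx":0,"dy":0,"dz":0,"gripper":-1},
    {"rx":0,"ry":0,"rz":0,"dx":0,"dy":0,"dz":0,"gripper":-1},
    {"rx":0,"ry":0,"rz":0,"dx":0,"dy":0,"dz":0,"gripper":-1},
    {"rx":0,"ry":0,"rz":0,"dx":0,"dy":0,"dz":0,"gripper":-1},
  ],
)

```text
t: 17.93
ee_pos: [554.1, 222.3, 88.3]
orientation: [-3.14, 0.002, 1.574]
wrist_force: [0.9, -0.4, -1.1]
opening: 81.1
```

```bash
python3 jh.py w22
```

```text
17.93 TCP [554.1 222.3  88.3] [-1.7992e+02  1.3000e-01  9.0200e+01] open 81.1 F [ 0.9 -0.4 -1.1]
lid tool 2696 [[-12.6, -19.0, -54.8], [-3.0, -0.7, -53.4], [19.1, 17.8, -50.5]] [-0.08 -0.55]
tube 1051 [-0.05  0.61 26.58] world [554.8 222.9] in tool [0.6 0.7 8.3]
```

View pics/w22.png

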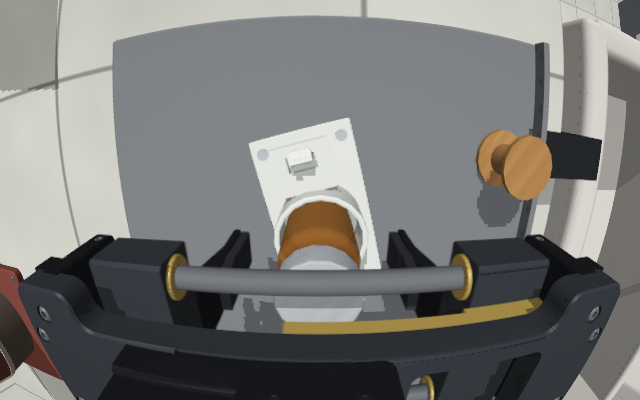

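Released and standing. Retract straight up, then back off for a final look.

Call:
apply_moves(
  steps=[
    {"rx":0,"ry":0,"rz":0,"dx":0,"dy":0,"dz":-1,"gripper":-1},
    {"rx":0,"ry":0,"rz":0,"dx":0,"dy":0,"dz":-3.5,"gripper":-1},
    {"rx":0,"ry":0,"rz":0,"dx":0,"dy":0,"dz":-7,"gripper":-1},
    {"rx":0,"ry":0,"rz":0,"dx":0,"dy":0,"dz":-10.5,"gripper":-1},
    {"rx":0,"ry":0,"rz":0,"dx":0,"dy":0,"dz":-12.5,"gripper":-1},
  ],
)

```text
t: 18.4
ee_pos: [555.3, 223.1, 218.4]
orientation: [3.139, 0.0, 1.574]
wrist_force: [0.3, 0.2, 1.1]
opening: 86.8
```

Call:
apply_moves(
  steps=[
    {"rx":0,"ry":0,"rz":0,"dx":-3,"dy":0,"dz":0,"gripper":-1},
    {"rx":0,"ry":0,"rz":0,"dx":-6,"dy":0,"dz":0,"gripper":-1},
    {"rx":0,"ry":0,"rz":0,"dx":-9,"dy":0,"dz":0,"gripper":-1},
    {"rx":0,"ry":0,"rz":0,"dx":-12,"dy":0,"dz":0,"gripper":-1},
    {"rx":0,"ry":0,"rz":0,"dx":-14,"dy":0,"dz":0,"gripper":-1},
  ],
)

```text
t: 18.82
ee_pos: [555.8, 79.8, 219.5]
orientation: [3.138, 0.001, 1.572]
wrist_force: [-0.1, 0.6, -0.1]
opening: 87.0
```

Call:
apply_moves(
  steps=[
    {"rx":0,"ry":0,"rz":0,"dx":0,"dy":0,"dz":0,"gripper":-1},
    {"rx":0,"ry":0,"rz":0,"dx":0,"dy":0,"dz":0,"gripper":-1},
    {"rx":0,"ry":0,"rz":0,"dx":0,"dy":0,"dz":0,"gripper":-1},
  ],
)

```text
t: 19.07
ee_pos: [555.9, 80.7, 220.2]
orientation: [3.137, 0.0, 1.572]
wrist_force: [-0.0, 0.6, 0.5]
opening: 86.8
```

```bash
python3 st.py; python3 - <<'E'
from h import *
p,d,i,Q=grab('wrist','w23')
u,v=proj('wrist',np.array([555.,222,70]),i).astype(int);print(u,v)
s=grab('side')[0][180:330,210:340];c=grab('scene','sc23')[0][130:240,340:460]
cv2.imwrite('pics/c23.png',np.hstack([cv2.resize(x,(260,260),interpolation=cv2.INTER_CUBIC) for x in (p[max(0,v-75):v+75,u-75:u+75],s,c)]))
q=Q.reshape(-1,3);q=q[~np.isnan(q[:,0])]
th=np.radians(14.3);c=np.array([555.,222.3])
L=np.c_[(q[:,:2]-c)@np.array([[np.cos(th),-np.sin(th)],[np.sin(th),np.cos(th)]]),q[:,2]]
r=np.hypot(L[:,0],L[:,1])
l=L[(r<26)&(L[:,2]>138)&(L[:,2]<145)];print('lid z',len(l),np.median(l[:,2]),np.median(l,axis=0),'plane',np.linalg.lstsq(np.c_[l[:,:2],np.ones(len(l))],l[:,2],rcond=None)[0])
for s in(1,-1):
    e=L[(abs(L[:,0])<17)&(L[:,1]*s>33)&(L[:,1]*s<58)&(abs(L[:,2]-68)<6)&(abs(L[:,0])>10)];print('ear',s,len(e),np.median(e[:,2]) if len(e) else 0)
    k=L[(abs(L[:,0])<9)&(L[:,1]*s>40)&(L[:,1]*s<58)&(L[:,2]>72)&(L[:,2]<83)];print('hook',len(k),np.percentile(k,[2,98],axis=0).round(1).tolist() if len(k) else '')
E
```

```text
19.07 [555.9  80.7 220.2] [1.7974e+02 1.0000e-02 9.0080e+01] F [-0.   0.6  0.5] open 86.8 qv 0.018
318 45
lid z 1895 141.78325128761358 [ -2.0246742   -0.92218671 141.78325129] plane [-6.37382292e-04  5.29509726e-03  1.41760399e+02]
ear 1 154 68.82123788134396
hook 36 [[-7.0, 46.7, 72.1], [3.7, 49.8, 81.0]]
ear -1 343 68.80594889785864
hook 119 [[-6.7, -54.7, 72.1], [6.0, -46.7, 81.1]]
```

View pics/c23.png

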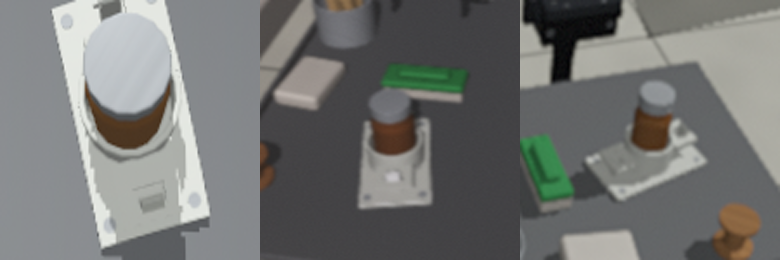

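View pics/sc23.png

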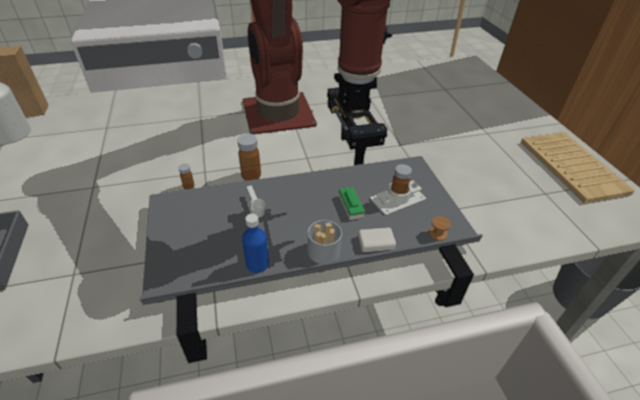

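Jar upright in the holder at scene (401,180): lid level at 141.8 mm (141 expected), ears level, hooks upright; the other things are at their original pixels. Handing in.

```bash
python3 -c "
from cell import ticket
print(ticket.sign_off())"
```

```text
the job is handed in; nothing more can be done
None
```

I pushed the white holder down over both snap hooks until it sat fully home. Then I stood the middle-sized amber jar (95 mm, the one on the shelf) in it, lowered it until it touched the plate, let go and backed off. I handed in at about 19 s.

**Holder:** Both ear tops measured 68.8 mm, where 68 mm is home; the wrist camera's depth reads about 0.5–0.9 mm high. Both hooks showed upright above the ears. I did not tug the holder to confirm the clicks.

**Forces:** The push peaked at about 34 N in the readings I took; the jar touched down at about 10 N, at exactly the expected height.

**Jar:** The lid is level at 141.8 mm, where 141 mm is expected. It may sit about 2 mm off the tube's centre, within its 3.5 mm of play.

**Other things on the shelf:** In the last scene picture they are where they were at the start.

**Last checks:** None failed. The hook and tube measurements from different views differed by up to about 1 mm.

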